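# Nest the potting trays

### The job

First lift the wooden lid off the large blue tray and set it down gently and flat on the middle of the cork mat. Then put the potting trays away inside one another by sliding them along the stone, back wall first, without lifting or tipping them: the medium terracotta tray fully home in the blue one and the small yellow tray fully home in the terracotta one, back wall against back wall. Leave the blue tray where it stands and do not disturb the jar, pots and tools around.

Things in the scene. Friction and masses are not known exactly. Their poses are not given: they have to be found in the camera images.
- large: Large tray: blue-glazed ceramic, loose, 1.5 kg; floor, two side walls, back wall; open top and front. 160 mm across (x), 180 deep (y), 70 high; walls 7 mm, floor 5 mm, 146 clear inside. Origin: centre of underside; its +y points out of the open front, -y to the back wall, x across. Flat floor with a plain 5 mm step at the front, which faces roughly world +y.
- medium: Medium tray: terracotta, loose, 0.4 kg; floor, two side walls, back wall; open top and front. 124 mm across (x), 150 deep (y), 58 high; walls 5 mm, floor 4 mm. Origin: centre of underside; its +y points out of the open front, -y to the back wall, x across. The last 30 mm of floor at the back slope up 9 mm like a sledge. Home in the large tray: origin at y = -8, z = 5 mm in its frame.
- small: Small tray: yellow plastic, loose, 0.2 kg; floor, two side walls, back wall; open top and front. 90 mm across (x), 120 deep (y), 48 high; walls and floor 4 mm. Origin: centre of underside; its +y points out of the open front, -y to the back wall, x across. The last 30 mm of floor at the back slope up 9 mm like a sledge. Home in the medium tray: origin at y = -10, z = 4 mm in its frame.
- medium_back (a point): Middle of the outer face of the medium tray's back wall, 75 mm along its -y, 35 mm up.
- small_back (a point): Middle of the outer face of the small tray's back wall, 60 mm along its -y, 30 mm up.
- lid: Loose flat wooden lid lying over the large tray, 160 mm (x) by 180 mm (y) by 10 mm, about 0.3 kg, with a dark upright handle bar on top: 22 mm wide (x), 100 mm long (y), 36 mm high above the board, in the middle. Origin: centre of the underside.
- lid_grip (a point): Point to grip on the lid's handle bar: on the lid's centre, 34 mm above its underside (24 mm above the board); the bar is pinched across its own x.
- mat: Thin cork mat fixed on the ledge between the robot and the large tray, 180 mm (x) by 200 mm (y) by 3 mm; origin: centre of the underside. The lid belongs on it, same way round.
- jar: Empty glass jar, bystander, 76 mm across, 110 mm tall; origin: centre of the underside.
- pot: White round ceramic pot, bystander, 92 mm across, 90 mm tall; origin: centre of the underside.
- mallet: Small wooden mallet lying down, bystander: head 60 mm thick and 100 mm long along its y at the origin, handle 25 mm thick to 200 mm along its -x.
- flowerpot: Terracotta round flower pot standing up, bystander, 104 mm across, 98 mm tall; origin: centre of the underside.
- brush: Hand brush lying down, bystander, 200 mm long along its x and about 50 mm wide; origin: underside, about mid-length.
- bottle: Amber glass bottle, bystander, 66 mm across, 170 mm tall; origin: centre of the underside.
Mind the look-alikes: they are no part of the job. Leave any turquoise look-alike of the medium alone.

How it is judged:
By the outcome, as a careful person would: the job done as asked, in the order asked, and still so for the second after the job is handed in, with the robot touching nothing.
It also fails if it takes over 72 s, if anything falls off the work surface, if the arm or the gripper's body presses on something with over 40 N, if the wrist force passes 120 N, or if a joint passes its speed limit or range.

### The arm

A 6-joint arm with a two-finger parallel gripper is mounted at the origin on the work surface. World frame = base frame: x ahead of the robot, y to its left, z up, the work surface at z = 0. Lengths are in m, angles in degrees, forces in N, time in s.
With the tool pointing down it reaches from about 0.375 to 0.9 m from the base axis. Payload 3.1 kg.
Tool frame: the origin (TCP) lies at the very end of the fingers, on their centre line; the grasp point (between the pads) lies 19 mm behind it; z points along the fingers, y is the line along which they close (so a half turn about z gives the same grasp; the last joint's range is limited). The gripper opens to 87 mm and grips with 3 to 60 N. Pads are 19 mm wide; open, the fingers measure 117 mm over their backs; the gripper's body (75 mm by 190 mm) begins 51 mm behind the grasp point.
Start: joints at [-78.753, 30.224, 82.088, -0, 67.689, -10.227], TCP at [0.229, -0.582, 0.223] pointing down, gripper open.
Joint ranges: [-176.69, 176.69], [-43.24, 126.21], [12.49, 139.97], [-82, 262], [0, 151.66], [-163.58, 163.58]. Speed limits (degrees/s): [159.86, 159.86, 180, 180, 180, 180].

### API

Orientations are given as a 3x3 rotation matrix whose columns are the frame's x, y, z axes.
In Python, from rig import readout, viewer, ticket gives the robot as it stands.
- The arm moves only by the tool send_rows, never from a script. Its argument "moves" is a list of rows, each a list of 6 numbers: the shift along the tool's x, y, z in units of 250 mm (1.0 is 250 mm), then the turn, a rotation vector about the tool's x, y, z in units of 90 degrees (1.0 is 90 degrees). A call has 1 to 12 rows; each row is the pose to reach, as a shift and turn from the pose commanded when the call began, along the tool's axes at that moment; what a row does not reach only later rows make up. A row lasts 1/10 s, in which the tool goes at most 50 mm and 8.59 degrees, less where a joint would pass 70% of its speed; a pose out of reach is approached as far as the arm can. A call with a number of a shift or a turn outside -1 to 1 is refused whole. A call with a gripper value outside its range is refused whole. "grip" is the opening, from 0 (shut) to 1 (fully open), set as the call begins (left out, the last holds). The fingers move at their own pace and stop on an object; the grip force is fixed at half the most. Time passes only in rows, so rows that repeat a pose let the fingers close. It gives the time, the measured TCP pose, the force, the opening and the grip force at its end, in the units of the state.
- readout.read_state(): the state, without advancing time (a new reading comes with each control period).
- viewer.capture(name): name is "side" or "top"; returns (picture, depth): 400x640x3 uint8, red, green, blue; 400x640 float32, m along the optical axis (not along the pixel's ray), 0 where there is no reading.
- viewer.camera_info(name): a dict with "fx", "fy", "cx", "cy" (pixels), "R" (3x3) and "t" (3): a world point X has camera coordinates R X + t. Camera axes: x right, y down, z forward; pixel columns grow to the right and rows downward; lengths in m; the calibration is good to about 2 mm. A picture is of the moment at which its call begins. camera_info takes no time and is no camera call.
- ticket.hand_in(): hands the job in; it is judged then, once.
The state is a dict: "time_s": time; "joint_positions": joint angles; "qvel": joint speeds; "tau": joint torques, N m; "position": TCP position; "tcp_rot": TCP orientation; "force": force on the tool from outside, world axes, zero at the start; "moment": the same for the moment, N m; "opening": opening from 0.0 (shut) to 1.0 (fully open); "grasp_force": force on a finger pad.
Only numpy, scipy, OpenCV 4.12 (cv2) and the standard library are available. Lean on these libraries where they do the work, as an engineer would, in place of code of your own. Each camera call takes 0.05 s, during which the arm holds its last target. There are 200 camera calls.

## Working session

There is one attempt and no reset: what is moved stays moved. The work goes in short steps, Python scripts to look and compute and a tool call to move; the robot and the scene stay as the last step left them, time stands still between calls to the robot, and variables do not carry over. Pictures are saved under pics/ and viewed, at most 10 in all, crops included, and the job is handed in when it is done.

Besides the shell and the picture viewer there is one more tool, called after ">>>" by a JSON object that holds its "method" and its "body", one argument or row to a line. send_rows: Moves the arm, as the interface text tells. Shifts and turns lie within -1 to 1; 1 stands for 250 mm of shift or 90 degrees of turn. Its arguments: {"type":"object","properties":{"moves":{"type":"array"},"grip":{"type":"number"}},"required":["moves"]}

```bash
mkdir -p pics; ls; cat > h.py <<'E'
import numpy as np, cv2
from rig import readout, viewer, ticket
def cap(n, save=None):
    im,d=viewer.capture(n)
    if save: cv2.imwrite('pics/'+save, im[:,:,::-1])
    return im,d
def cloud(n,d):
    c=viewer.camera_info(n); R=np.array(c['R']);t=np.array(c['t'])
    v,u=np.mgrid[:d.shape[0],:d.shape[1]]
    P=np.stack([(u-c['cx'])/c['fx']*d,(v-c['cy'])/c['fy']*d,d],-1)
    return (P-t)@R   # R^T (P-t)
E
python3 - <<'E'
from h import *
for n in('top','side'):
    im,d=cap(n,n+'0.png'); np.savez(n+'0.npz',im=im,d=d)
    c=viewer.camera_info(n); print(n,-np.array(c['R']).T@c['t'],c['fx'],np.array(c['R'])[2], (d>0).mean())
print(readout.read_state())
E
```

```text
pics
top [0.41138178 0.00257201 1.60965847] 502.516650854716 [ 0.05899713 -0.00236324 -0.99825536] 0.9957890625
side [-0.16270222  0.82997925  1.2547817 ] 495.0204478961628 [ 0.42502857 -0.52144097 -0.73989867] 0.99585546875
{'time_s': 0.1, 'joint_positions': array([-7.87548585e+01,  3.02760820e+01,  8.21474389e+01, -2.78925478e-04,
        6.76894219e+01, -1.02261120e+01]), 'qvel': array([ 0.00843643, -0.11750841, -0.06160337,  0.09652996, -0.01302451,
       -0.05210709]), 'tau': array([-1.07698477e-05, -4.40985489e+01, -1.77150911e+01,  6.34464319e-02,
        5.33941691e-02, -5.22457742e-05]), 'position': array([ 0.22868163, -0.58096705,  0.22165221]), 'tcp_rot': array([[ 9.30600722e-01,  3.66035717e-01, -3.88819738e-04],
       [ 3.66035760e-01, -9.30598779e-01,  1.93250024e-03],
       [ 3.45528936e-04, -1.94070804e-03, -9.99998057e-01]]), 'force': array([-0.29585977,  0.74212299, -0.44765079]), 'moment': array([-0.00555982,  0.01146051, -0.02906014]), 'grasp_force': 0.0, 'opening': 1.0008327935725532}
```

View pics/top0.png

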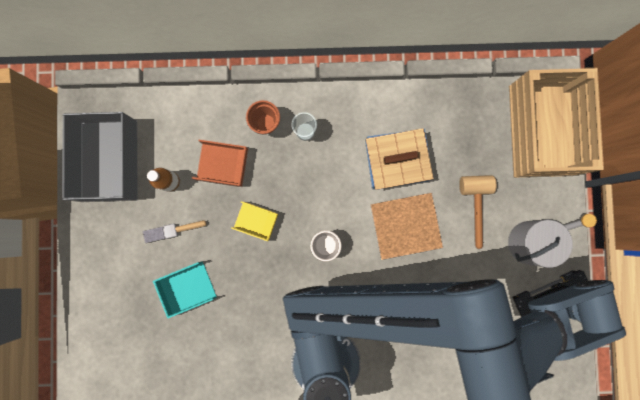

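View pics/side0.png

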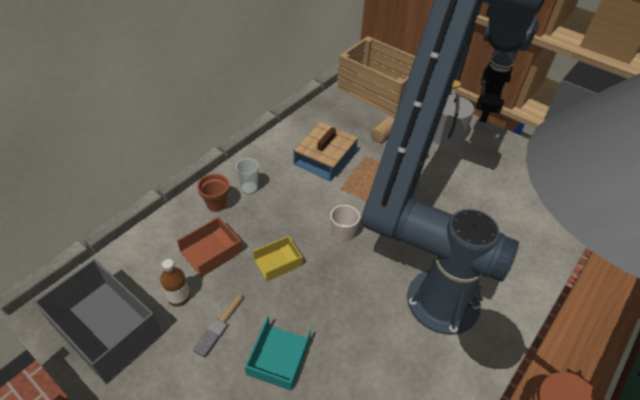

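The top view shows the lid on the blue tray at (400,158), the mat at (407,225), terracotta at (222,163), yellow at (256,221), the pot at (325,245), the jar at (304,126) and the turquoise look-alike at (187,288). The side view agrees: blue opens to the left (+y).

```bash
cat >> h.py <<'E'
def masks(im):
    hsv=cv2.cvtColor(im,cv2.COLOR_RGB2HSV); h,s,v=[hsv[...,i].astype(int) for i in range(3)]
    return dict(terra=((h<9)|(h>175))&(s>120), yellow=(h>=22)&(h<33)&(s>140), blue=(h>100)&(h<120)&(s>110), cork=(h>6)&(h<16)&(s>90),
      lid=(h>11)&(h<25)&(s>50), dark=(v<110)&(s>80)&((h<15)|(h>170)))
def rect(P,w):
    r=cv2.minAreaRect(P[:,:2].astype(np.float32)*1000)
    return np.round(r[0],1),np.round(r[1],1),round(r[2],1)
E
python3 - <<'E'
from h import *
roi={'top':dict(terra=(185,130,262,200),yellow=(225,195,290,250),lid=(360,120,440,195),blue=(360,120,440,195),cork=(365,188,448,265),dark=(375,140,430,175)),}
f=np.load('top0.npz');im,d=f['im'],f['d'];C=cloud('top',d);m=masks(im)
for k,(a,b,c,e) in roi['top'].items():
    z=np.zeros(d.shape,bool);z[b:e,a:c]=1
    z&=m[k]
    n,l,st,_=cv2.connectedComponentsWithStats(z.astype(np.uint8)); i=1+np.argmax(st[1:,4]); z=l==i
    P=C[z]; print(k,len(P),rect(P,0),np.percentile(P[:,2],[2,20,50,80,98]).round(4))
    top=P[P[:,2]>np.percentile(P[:,2],98)-.008]; print('   top',len(top),rect(top,0))
out=np.hstack([cv2.resize(im[125:260,185:295],None,fx=3.5,fy=3.5),cv2.resize(im[110:245,355:465],None,fx=3.5,fy=3.5)])
cv2.imwrite('pics/crop0.png',out[:,:,::-1]); print(out.shape)
E
```

```text
terra 3 (array([676.2, 231.5]), array([1.3, 3.1]), 86.4) [0.0251 0.0254 0.026  0.0434 0.0539]
   top 1 (array([676.1, 230.9]), array([0., 0.]), 0.0)
yellow 1040 (array([427. , 139.2]), array([266.1,  88.9]), 68.9) [-0.0038  0.0011  0.0047  0.0102  0.0507]
   top 98 (array([425. , 136.7]), array([260.,  87.]), 68.9)
lid 2920 (array([ 593.3, -158.3]), array([204.4, 440.6]), 23.6) [0.0039 0.0768 0.0801 0.0832 0.1084]
   top 68 (array([ 546.7, -130.5]), array([ 61.6, 374.5]), 36.2)Traceback (most recent call last):
  File "<stdin>", line 7, in <module>
    return _wrapfunc(a, 'argmax', axis=axis, out=out, **kwds)
    return bound(*args, **kwds)
ValueError: attempt to get argmax of an empty sequence
```

```bash
python3 - <<'E'
from h import *
f=np.load('top0.npz');im,d=f['im'],f['d']
out=np.hstack([cv2.resize(im[125:260,185:295],None,fx=3.5,fy=3.5),cv2.resize(im[110:245,355:465],None,fx=3.5,fy=3.5)])
cv2.imwrite('pics/crop0.png',out[:,:,::-1]); print(out.shape)
hsv=cv2.cvtColor(im,cv2.COLOR_RGB2HSV)
C=cloud('top',d)
for u,v in[(222,163),(222,145),(235,180),(256,221),(275,225),(400,150),(380,180),(371,160),(407,225),(402,158),(394,160),(300,300),(300,200)]: print((u,v),hsv[v,u],C[v,u].round(3))
E
```

```text
(472, 770, 3)
(222, 163) [  9 151 204] [0.642 0.314 0.002]
(222, 145) [  9 153 105] [0.694 0.306 0.039]
(235, 180) [  9 153 209] [0.585 0.272 0.008]
(256, 221) [ 27 159 243] [0.452 0.208 0.004]
(275, 225) [19 35 81] [ 0.438  0.148 -0.   ]
(400, 150) [ 17 109 223] [ 0.655 -0.247  0.086]
(380, 180) [ 18 104 234] [ 0.565 -0.183  0.08 ]
(371, 160) [ 17 108 222] [ 0.628 -0.159  0.075]
(407, 225) [ 14 121 196] [ 0.426 -0.275 -0.001]
(402, 158) [ 10 145 104] [ 0.626 -0.247  0.115]
(394, 160) [ 10 147 104] [ 0.62  -0.222  0.122]
(300, 300) [104  51 109] [0.249 0.057 0.381]
(300, 200) [ 20  32 170] [0.515 0.065 0.004]
```

View pics/crop0.png

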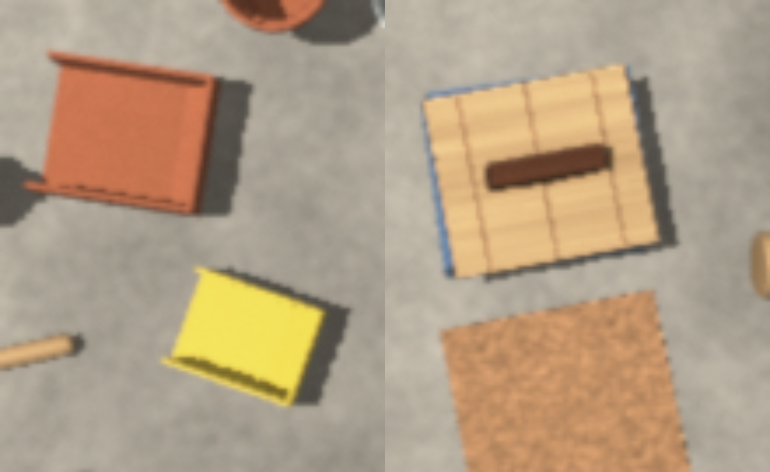

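The crop shows both trays open to the left (+y) with back walls on the right, facing the blue tray. The lid's dark bar runs along its y.

```bash
cat >> h.py <<'E'
def cast(n,uv,z):
    c=viewer.camera_info(n);R=np.array(c['R']);t=np.array(c['t']);uv=np.asarray(uv,float).reshape(-1,2)
    r=np.c_[(uv[:,0]-c['cx'])/c['fx'],(uv[:,1]-c['cy'])/c['fy'],np.ones(len(uv))]@R
    o=-R.T@t
    return (o+r*((z-o[2])/r[:,2])[:,None])[:,:2]*1000
def comp(im,lo,hi,box):
    m=cv2.inRange(cv2.cvtColor(im,cv2.COLOR_RGB2HSV),lo,hi); z=np.zeros_like(m);a,b,c,e=box;z[b:e,a:c]=m[b:e,a:c]
    n,l,st,_=cv2.connectedComponentsWithStats(z); return (l==1+np.argmax(st[1:,4])).astype(np.uint8)
def box(n,mask,z):
    ct=max(cv2.findContours(mask,cv2.RETR_EXTERNAL,cv2.CHAIN_APPROX_NONE)[0],key=cv2.contourArea)
    p=cast(n,ct[:,0],z).astype(np.float32); r=cv2.minAreaRect(p); return np.round(r[0],1),np.round(r[1],1),round(r[2],2)
E
cat > m.py <<'E'
from h import *
def run(im):
    for nm,lo,hi,b,z in [('terra',(5,90,60),(12,255,255),(180,130,255,195),.055),('yellow',(24,90,60),(32,255,255),(225,195,290,250),.046),
      ('lid',(13,60,140),(22,160,255),(360,120,440,192),.08),('bar',(4,100,40),(13,220,135),(380,145,425,172),.116),('mat',(9,80,120),(18,200,240),(365,188,448,268),.003),
      ('flowerpot',(3,100,40),(13,255,255),(240,95,285,140),.098)]:
        k=comp(im,lo,hi,b); print(nm,k.sum(),box('top',k,z))
if __name__=='__main__':
    f=np.load('top0.npz'); run(f['im'])
    # jar, pot, bottle rims by eye
    for nm,uv,z in[('jar',(304,126),.11),('pot',(325,246),.09),('bottle',(153,176),.17)]: print(nm,cast('top',uv,z))
    k=comp(f['im'],(24,90,60),(32,255,255),(225,195,290,250));k2=comp(f['im'],(5,90,60),(12,255,255),(180,130,255,195))
    for k,e in((k,.01),(k2,.02)):
        ct=cv2.findContours(k,0,1)[0][0]; h=cv2.approxPolyDP(ct,3,True)[:,0]; print([(tuple(int(x) for x in p),cast('top',p,.05)[0].round(0).tolist()) for p in h])
E
python3 m.py
```

```text
terra 1877 (array([635.3, 310.2]), array([156.6, 127.5]), 80.01)
yellow 1108 (array([452.6, 205.8]), array([122.6,  92.7]), 69.07)
lid 2754 (array([ 630.3, -244.7]), array([160.6, 181.2]), 8.99)
bar 251 (array([ 628.4, -243.9]), array([ 23. , 103.5]), 9.79)
mat 3505 (array([ 424.1, -271.6]), array([179.7, 199.7]), 9.24)
flowerpot 898 (array([766.4, 168.8]), array([102.1,  99.4]), 43.89)
jar [[731.82312928  43.66421322]]
pot [[368.90471402  -9.73353344]]
bottle [[585.46183693 480.14736228]]
[((241, 201), [514.0, 247.0]), ((232, 228), [431.0, 277.0]), ((267, 240), [391.0, 169.0]), ((277, 214), [471.0, 136.0])]
[((199, 140), [709.0, 375.0]), ((202, 148), [684.0, 366.0]), ((198, 172), [609.0, 380.0]), ((192, 178), [590.0, 398.0]), ((241, 185), [564.0, 246.0]), ((247, 148), [680.0, 225.0])]
```

>>> {"method": "send_rows", "body": {
  "moves": [
    [0.05,-0.02,-0.16,0,0,0],
    [0.2,-0.07,-0.16,0,0,-0.08],
    [0.4,-0.13,-0.16,0,0,-0.17],
    [0.6,-0.2,-0.16,0,0,-0.26],
    [0.8,-0.27,-0.16,0,0,-0.35],
    [1.0,-0.33,-0.16,0,0,-0.44],
    [1.0,-0.33,-0.16,0,0,-0.53],
    [1.0,-0.33,-0.16,0,0,-0.62],
    [1.0,-0.33,-0.16,0,0,-0.7],
    [1.0,-0.33,-0.16,0,0,-0.78],
    [1.0,-0.33,-0.16,0,0,-0.861],
    [1.0,-0.33,-0.16,0,0,-0.861]
  ]
}}

```text
time_s: 1.3
position: [0.4311, -0.4129, 0.262]
tcp_rot: [[-0.156, 0.988, -0.001], [0.988, 0.156, 0.001], [0.001, -0.001, -1.0]]
force: [0.1, 0.2, 0.2]
opening: 1.001
grasp_force: 0.0
```

>>> {"method": "send_rows", "body": {
  "moves": [
    [0.09,0.15,0,0,0,0],
    [0.18,0.3,0,0,0,0],
    [0.27,0.45,0,0,0,0],
    [0.36,0.6,0,0,0,0],
    [0.45,0.74,0,0,0,0],
    [0.543,0.888,0.05,0,0,0],
    [0.543,0.888,0.2,0,0,0],
    [0.543,0.888,0.4,0,0,0],
    [0.543,0.888,0.55,0,0,0],
    [0.543,0.888,0.65,0,0,0],
    [0.543,0.888,0.7,0,0,0],
    [0.543,0.888,0.705,0,0,0]
  ]
}}

```text
time_s: 2.5
position: [0.6283, -0.2441, 0.0843]
tcp_rot: [[-0.154, 0.988, -0.003], [0.988, 0.154, 0.002], [0.003, -0.003, -1.0]]
force: [0.3, -0.0, -1.0]
opening: 1.001
grasp_force: 0.0
```

>>> {"method": "send_rows", "body": {
  "moves": [
    [0,0,0,0,0,0],
    [0,0,0,0,0,0],
    [0,0,0,0,0,0],
    [0,0,0,0,0,0],
    [0,0,0,0,0,0],
    [0,0,0,0,0,0]
  ],
  "grip": 0
}}

```text
time_s: 3.1
position: [0.6295, -0.2447, 0.0867]
tcp_rot: [[-0.156, 0.988, 0.001], [0.988, 0.156, -0.0], [-0.0, 0.0, -1.0]]
force: [-0.1, -1.3, -0.1]
opening: 0.54
grasp_force: 0.0
```

>>> {"method": "send_rows", "body": {
  "moves": [
    [0,0,0,0,0,0],
    [0,0,0,0,0,0],
    [0,0,0,0,0,0],
    [0,0,0,0,0,0],
    [0,0,0,0,0,0],
    [0,0,0,0,0,0],
    [0,0,0,0,0,0]
  ]
}}

```text
time_s: 3.8
position: [0.6295, -0.2445, 0.0862]
tcp_rot: [[-0.156, 0.988, 0.0], [0.988, 0.156, 0.0], [0.0, 0.0, -1.0]]
force: [1.1, 0.5, -1.3]
opening: 0.247
grasp_force: 30.0
```

>>> {"method": "send_rows", "body": {
  "moves": [
    [0,0,-0.03,0,0,0],
    [0,0,-0.08,0,0,0],
    [0,0,-0.14,0,0,0],
    [0,-0.05,-0.18,0,0,0],
    [0,-0.14,-0.2,0,0,0],
    [0.01,-0.26,-0.2,0,0,0],
    [0.01,-0.39,-0.2,0,0,0],
    [0.02,-0.52,-0.2,0,0,0],
    [0.02,-0.65,-0.2,0,0,0],
    [0.02,-0.75,-0.2,0,0,0],
    [0.02,-0.81,-0.2,0,0,0],
    [0.021,-0.829,-0.2,0,0,0]
  ]
}}

```text
time_s: 5.0
position: [0.4224, -0.2719, 0.1371]
tcp_rot: [[-0.154, 0.988, 0.0], [0.988, 0.154, -0.0], [-0.0, 0.0, -1.0]]
force: [0.6, -0.1, -2.9]
opening: 0.249
grasp_force: 30.0
```

```bash
python3 - <<'E'
from h import *
print(readout.read_state()['position'])
im,d=cap('top','top1.png'); np.savez('top1.npz',im=im,d=d)
ims,ds=cap('side'); np.savez('side1.npz',im=ims,d=ds)
k=comp(im,(95,80,40),(122,255,255),(355,110,445,200)); print('blue',k.sum(),box('top',k,.07))
o=np.hstack([cv2.resize(im[105:265,345:465],(390,520)),cv2.resize(ims[100:230,280:380],(400,520))]);cv2.imwrite('pics/c1.png',o[:,:,::-1])
E
```

```text
[ 0.42239389 -0.27192126  0.13713655]
blue 3094 (array([ 632.1, -244.2]), array([160.6, 185.4]), 6.48)
```

View pics/c1.png

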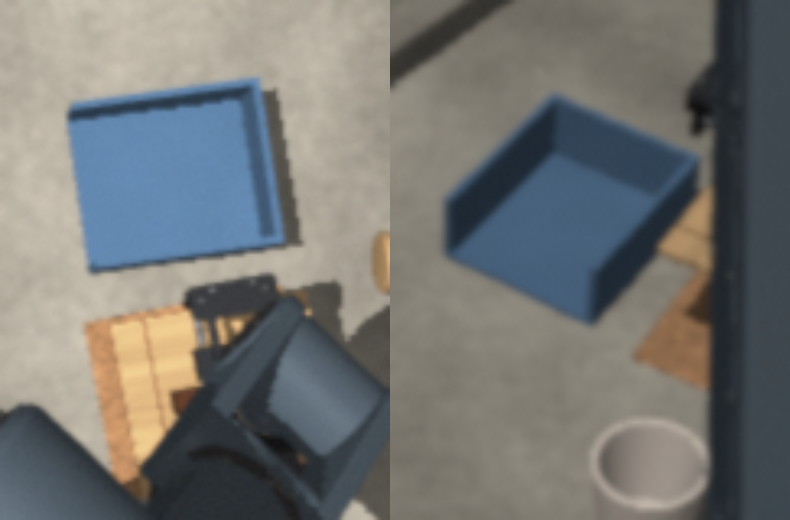

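Blue tray is empty and open to the left; the lid is held square over the mat. Lowering.

>>> {"method": "send_rows", "body": {
  "moves": [
    [0,0.005,0.06,0,0,0],
    [0,0.005,0.16,0,0,0],
    [0,0.005,0.26,0,0,0],
    [0,0.005,0.35,0,0,0],
    [0,0.005,0.41,0,0,0],
    [0,0.005,0.44,0,0,0],
    [0,0.005,0.45,0,0,0],
    [0,0.005,0.456,0,0,0],
    [0,0.005,0.46,0,0,0],
    [0,0.005,0.464,0,0,0],
    [0,0.005,0.464,0,0,0]
  ]
}}

```text
time_s: 6.2
position: [0.4253, -0.2717, 0.0208]
tcp_rot: [[-0.156, 0.988, 0.001], [0.988, 0.156, -0.001], [-0.001, 0.001, -1.0]]
force: [-0.1, 0.7, -2.8]
opening: 0.251
grasp_force: 30.0
```

>>> {"method": "send_rows", "body": {
  "moves": [
    [0,0,0.003,0,0,0],
    [0,0,0.006,0,0,0],
    [0,0,0.008,0,0,0],
    [0,0,0.01,0,0,0],
    [0,0,0.01,0,0,0]
  ]
}}

```text
time_s: 6.7
position: [0.4252, -0.2717, 0.0192]
tcp_rot: [[-0.156, 0.988, 0.001], [0.988, 0.156, -0.001], [-0.001, 0.001, -1.0]]
force: [-1.8, 1.5, 9.6]
opening: 0.251
grasp_force: 30.0
```

>>> {"method": "send_rows", "body": {
  "moves": [
    [0,0,0,0,0,0],
    [0,0,0,0,0,0],
    [0,0,0,0,0,0],
    [0,0,-0.02,0,0,0],
    [0,0,-0.08,0,0,0],
    [0,0,-0.2,0,0,0],
    [0,0,-0.36,0,0,0],
    [0,0,-0.54,0,0,0],
    [0,0,-0.72,0,0,0],
    [0,0,-0.8,0,0,0]
  ],
  "grip": 1
}}

```text
time_s: 7.7
position: [0.4265, -0.2727, 0.2221]
tcp_rot: [[-0.156, 0.988, 0.005], [0.988, 0.156, -0.005], [-0.006, 0.004, -1.0]]
force: [0.8, -0.4, 0.0]
opening: 0.984
grasp_force: 0.0
```

```bash
cat >> h.py <<'E'
def tray(n,mask,H,c,yaw,W,D):
    """line fits: far walls seen at rim height H, near bottom/front edges at z=0. c,yaw: first guess (mm, deg of +y axis - 90)"""
    ct=max(cv2.findContours(mask,0,1)[0],key=cv2.contourArea)[:,0] if 0 else max(cv2.findContours(mask,cv2.RETR_EXTERNAL,cv2.CHAIN_APPROX_NONE)[0],key=cv2.contourArea)[:,0]
    a=np.radians(yaw);ex=np.array([np.cos(a),np.sin(a)]);ey=np.array([-np.sin(a),np.cos(a)])
    for nm,z,ax,s,half in(('back',H,1,-1,D/2),('front',0,1,1,D/2),('+x',H,0,1,W/2),('-x',H,0,-1,W/2),('+x0',0,0,1,W/2),('-x0',0,0,-1,W/2)):
        p=cast(n,ct,z)-c; l=np.c_[p@ex,p@ey]
        o=1-ax; oh=(D if ax==1 else W)/2; 
        k=(abs(l[:,ax]*s-half)<9)&(abs(l[:,o])<0.75*(W if ax else D)/2)
        if k.sum()<8: print(nm,'few',k.sum());continue
        q=np.polyfit(l[k,o],l[k,ax],1); r=l[k,ax]-np.polyval(q,l[k,o]); 
        print(nm,'off %.1f'%(q[1]-s*half),'tilt %.2f deg'%np.degrees(np.arctan(q[0]*(-1 if ax==0 else 1))),'rms %.1f n %d'%(r.std(),k.sum()))
E
python3 - <<'E'
from h import *
im=np.load('top1.npz')['im']
tray('top',comp(im,(95,80,40),(122,255,255),(355,110,445,200)),.07,np.array([630,-244.5]),9,160,180)
tray('top',comp(im,(5,90,60),(12,255,255),(180,130,255,195)),.058,np.array([635,310]),-10,124,150)
tray('top',comp(im,(24,90,60),(32,255,255),(225,195,290,250)),.048,np.array([452.6,205.8]),-21,90,120)
E
```

```text
back off -1.2 tilt -2.53 deg rms 0.9 n 38
front off -6.6 tilt -2.21 deg rms 0.9 n 33
+x off 0.9 tilt -2.79 deg rms 0.9 n 44
-x off 3.3 tilt -2.52 deg rms 0.9 n 44
+x0 few 0
-x0 off 7.8 tilt -1.79 deg rms 0.8 n 25
back off -2.1 tilt 0.40 deg rms 0.9 n 30
front off 3.2 tilt -0.28 deg rms 0.9 n 28
+x off -0.1 tilt 0.13 deg rms 0.9 n 36
-x off 0.9 tilt -0.24 deg rms 0.9 n 36
+x0 off 7.9 tilt 0.03 deg rms 0.6 n 22
-x0 off 4.8 tilt -0.45 deg rms 0.9 n 34
back off 0.8 tilt -0.54 deg rms 1.0 n 21
front off 2.4 tilt 0.01 deg rms 0.8 n 20
+x off -1.1 tilt 0.45 deg rms 1.2 n 28
-x off -0.3 tilt 0.95 deg rms 0.9 n 27
+x0 off -0.7 tilt 0.32 deg rms 1.2 n 26
-x0 off -2.7 tilt 1.15 deg rms 0.9 n 26
```

>>> {"method": "send_rows", "body": {
  "moves": [
    [0.08,0.04,0,0,0,0],
    [0.22,0.12,0,0,0,0.03],
    [0.4,0.22,0,0,0,0.06],
    [0.56,0.32,0,0,0,0.09],
    [0.72,0.42,0,0,0,0.13],
    [0.88,0.5,0,0,0,0.17],
    [1.0,0.57,0,0,0,0.211],
    [1.0,0.57,0,0,0,0.211],
    [1.0,0.57,0,0,0,0.211]
  ],
  "grip": 0.78
}}

```text
time_s: 8.6
position: [0.5266, -0.0018, 0.2177]
tcp_rot: [[0.171, 0.985, -0.001], [0.985, -0.171, -0.0], [-0.001, -0.001, -1.0]]
force: [-0.6, -0.1, -0.5]
opening: 0.782
grasp_force: 0.0
```

>>> {"method": "send_rows", "body": {
  "moves": [
    [0.08,0.02,0,0,0,0],
    [0.22,0.05,0,0,0,0],
    [0.4,0.08,0,0,0,0],
    [0.58,0.12,0,0,0,0],
    [0.76,0.17,0,0,0,0],
    [0.92,0.21,0,0,0,0],
    [1.0,0.218,0,0,0,0],
    [1.0,0.218,0,0,0,0],
    [1.0,0.218,0,0,0,0]
  ]
}}

```text
time_s: 9.5
position: [0.6238, 0.2325, 0.2173]
tcp_rot: [[0.175, 0.985, -0.001], [0.985, -0.175, -0.001], [-0.002, -0.001, -1.0]]
force: [0.1, -0.1, -0.2]
opening: 0.777
grasp_force: 0.0
```

>>> {"method": "send_rows", "body": {
  "moves": [
    [0.06,0,0,0,0,0],
    [0.12,0,0,0,0,0],
    [0.14,0,0.06,0,0,0],
    [0.14,0,0.18,0,0,0],
    [0.14,0,0.32,0,0,0],
    [0.14,0,0.4,0,0,0],
    [0.14,0,0.44,0,0,0],
    [0.14,0,0.46,0,0,0],
    [0.14,0,0.46,0,0,0]
  ]
}}

```text
time_s: 10.4
position: [0.6302, 0.2689, 0.1024]
tcp_rot: [[0.174, 0.985, -0.0], [0.985, -0.174, -0.0], [-0.0, -0.0, -1.0]]
force: [-0.3, -0.1, -0.6]
opening: 0.783
grasp_force: 0.0
```

```bash
python3 - <<'E'
from h import *
im,d=cap('top'); ims,ds=cap('side')
o=np.hstack([cv2.resize(im[100:230,170:290],(390,422)),cv2.resize(ims[170:300,150:270],(390,422))]);cv2.imwrite('pics/c2.png',o[:,:,::-1])
E
```

```text
(no output)
```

View pics/c2.png

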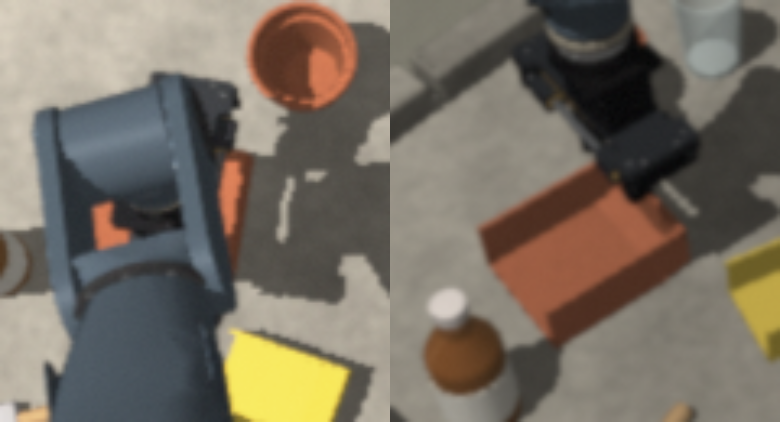

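The gripper is above the tray, near its back wall, and the flowerpot is just clear of the body. Descending.

>>> {"method": "send_rows", "body": {
  "moves": [
    [0,0,0.06,0,0,0],
    [0,0,0.13,0,0,0],
    [0,0,0.2,0,0,0],
    [0,0,0.25,0,0,0],
    [0,0,0.28,0,0,0],
    [0,0,0.288,0,0,0],
    [0,0,0.288,0,0,0]
  ]
}}

```text
time_s: 11.2
position: [0.6304, 0.2688, 0.0308]
tcp_rot: [[0.174, 0.985, 0.0], [0.985, -0.174, 0.0], [0.0, 0.0, -1.0]]
force: [-0.2, 0.0, -0.5]
opening: 0.778
grasp_force: 0.0
```

>>> {"method": "send_rows", "body": {
  "moves": [
    [0,0,0,0,0,0],
    [0,0,0,0,0,0],
    [0,0,0,0,0,0],
    [0,0,0,0,0,0]
  ],
  "grip": 0.93
}}

```text
time_s: 11.6
position: [0.6304, 0.2689, 0.0313]
tcp_rot: [[0.174, 0.985, 0.001], [0.985, -0.174, 0.0], [0.0, 0.001, -1.0]]
force: [0.6, -0.1, 0.0]
opening: 0.92
grasp_force: 0.0
```

>>> {"method": "send_rows", "body": {
  "moves": [
    [-0.03,0,0,0,0,0],
    [-0.06,0,0,0,0,0],
    [-0.09,-0.004,0,0,0,0],
    [-0.13,-0.012,0,0,0,0],
    [-0.17,-0.022,0,0,0,0],
    [-0.21,-0.034,0,0,0,-0.005],
    [-0.25,-0.046,0,0,0,-0.01],
    [-0.29,-0.058,0,0,0,-0.015],
    [-0.33,-0.07,0,0,0,-0.02],
    [-0.37,-0.08,0,0,0,-0.025],
    [-0.418,-0.09,0,0,0,-0.03],
    [-0.418,-0.09,0,0,0,-0.03]
  ]
}}

```text
time_s: 12.8
position: [0.5881, 0.1678, 0.0305]
tcp_rot: [[0.128, 0.992, -0.003], [0.992, -0.128, -0.001], [-0.002, -0.003, -1.0]]
force: [-0.7, 0.5, -0.4]
opening: 0.93
grasp_force: 0.0
```

```bash
cat > look.py <<'E'
import sys
from h import *
a=sys.argv; nm=a[1]
im,d=cap('top'); ims,ds=cap('side'); np.savez(nm+'.npz',im=im,d=d,ims=ims,ds=ds)
if len(a)>2:
    b=[int(x) for x in a[2].split(',')]; c=[int(x) for x in a[3].split(',')]
    o=np.hstack([cv2.resize(im[b[1]:b[3],b[0]:b[2]],(390,400)),cv2.resize(ims[c[1]:c[3],c[0]:c[2]],(390,400))]);cv2.imwrite('pics/%s.png'%nm,o[:,:,::-1])
E
python3 look.py p1 210,90,340,220 170,160,300,290
```

```text
(no output)
```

View pics/p1.png

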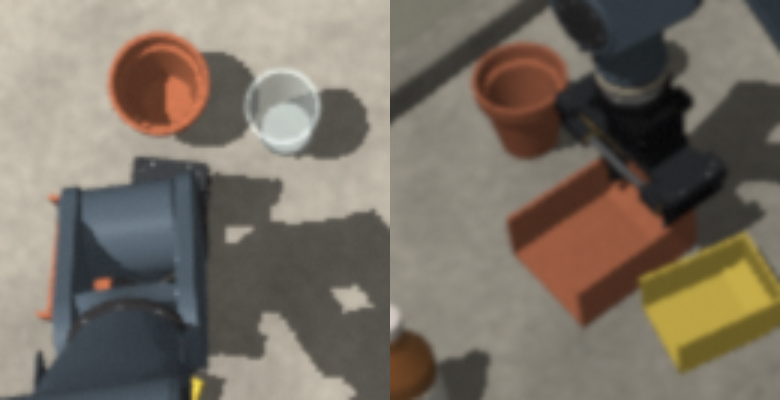

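>>> {"method": "send_rows", "body": {
  "moves": [
    [-0.03,0.001,0,0,0,0],
    [-0.07,0.002,0,0,0,0],
    [-0.11,0.003,0,0,0,0],
    [-0.15,0.004,0,0,0,0],
    [-0.19,0.005,0,0,0,0],
    [-0.23,0.006,0,0,0,0],
    [-0.27,0.007,0,0,0,-0.005],
    [-0.31,0.009,0,0,0,-0.01],
    [-0.36,0.014,0,0,0,-0.02],
    [-0.41,0.02,0,0,0,-0.03],
    [-0.46,0.027,0,0,0,-0.04],
    [-0.496,0.032,0,0,0,-0.05]
  ]
}}

```text
time_s: 14.1
position: [0.5817, 0.0445, 0.0308]
tcp_rot: [[0.049, 0.999, -0.0], [0.999, -0.049, -0.0], [-0.0, -0.0, -1.0]]
force: [0.1, 2.1, -0.6]
opening: 0.93
grasp_force: 0.9
```

>>> {"method": "send_rows", "body": {
  "moves": [
    [-0.04,0.006,0,0,0,-0.01],
    [-0.09,0.018,0,0,0,-0.02],
    [-0.14,0.032,0,0,0,-0.03],
    [-0.19,0.047,0,0,0,-0.04],
    [-0.24,0.062,0,0,0,-0.05],
    [-0.29,0.078,0,0,0,-0.06],
    [-0.34,0.094,0,0,0,-0.07],
    [-0.39,0.11,0,0,0,-0.08],
    [-0.44,0.126,0,0,0,-0.09],
    [-0.49,0.142,0,0,0,-0.1],
    [-0.54,0.157,0,0,0,-0.103],
    [-0.563,0.163,0,0,0,-0.103]
  ]
}}

```text
time_s: 15.3
position: [0.6156, -0.0982, 0.0308]
tcp_rot: [[-0.111, 0.994, -0.0], [0.994, 0.111, -0.0], [0.0, -0.0, -1.0]]
force: [-0.9, 3.0, 0.5]
opening: 0.928
grasp_force: 1.3
```

```bash
python3 look.py p2 270,100,440,230 200,110,380,270
```

View pics/p2.png

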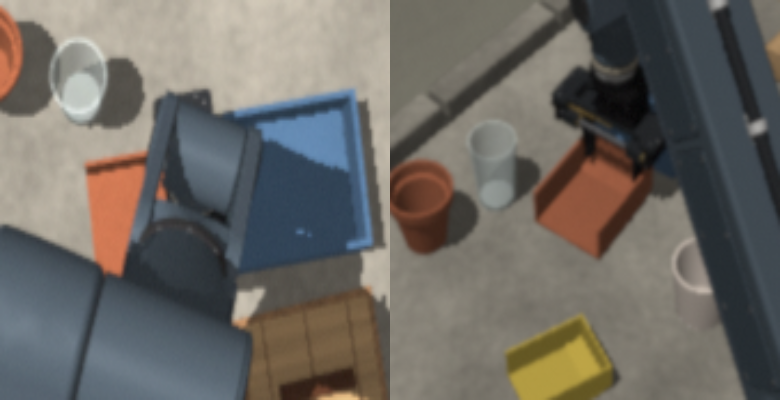

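```bash
python3 - <<'E'
from h import *
f=np.load('p2.npz');im=f['im']
k=comp(im,(4,90,50),(12,255,255),(290,140,345,200))
ct=cv2.findContours(k,0,2)[0][0][:,0]
c=np.array([632.5,-247]);a=np.radians(6.5);ex=np.array([np.cos(a),np.sin(a)]);ey=np.array([-ex[1],ex[0]])
for z in(.058,0,):
    p=cast('top',ct,z)-c; l=np.c_[p@ex,p@ey]
    for e in (l[(abs(l[:,0]-62)<12)], l[abs(l[:,1]-285)<12]): print(z,e[np.lexsort(e.T)].round(0)[::3].tolist())
k=comp(im,(95,60,25),(122,255,255),(345,110,445,200)); tray('top',k,.07,c,6.5,160,180)
E
```

```text
0.058 [[58.0, 198.0], [57.0, 211.0], [60.0, 255.0], [51.0, 278.0]]
0.058 [[60.0, 277.0], [22.0, 279.0], [54.0, 281.0], [26.0, 281.0]]
0 [[68.0, 196.0], [69.0, 205.0], [67.0, 235.0], [69.0, 277.0], [63.0, 281.0]]
0 [[69.0, 277.0], [30.0, 279.0], [63.0, 281.0], [34.0, 282.0]]
back off 0.4 tilt -0.12 deg rms 0.9 n 39
front few 0
+x off -0.8 tilt -0.09 deg rms 0.9 n 43
-x off -0.4 tilt -0.17 deg rms 0.9 n 44
+x0 few 7
-x0 off 4.7 tilt -0.11 deg rms 1.0 n 42
```

>>> {"method": "send_rows", "body": {
  "moves": [
    [-0.03,0,0,0,0,0],
    [-0.07,0,0,0,0,0],
    [-0.11,0,0,0,0,0],
    [-0.15,0,0,0,0,0],
    [-0.19,0,0,0,0,0],
    [-0.23,0,0,0,0,0],
    [-0.26,0,0,0,0,0],
    [-0.29,0,0,0,0,0],
    [-0.32,0,0,0,0,0],
    [-0.35,0,0,0,0,0],
    [-0.38,0,0,0,0,0],
    [-0.41,0,0,0,0,0]
  ]
}}

```text
time_s: 16.6
position: [0.6274, -0.1994, 0.0309]
tcp_rot: [[-0.112, 0.994, 0.0], [0.994, 0.112, -0.0], [-0.0, 0.0, -1.0]]
force: [-0.9, 2.9, 1.3]
opening: 0.933
grasp_force: 1.6
```

>>> {"method": "send_rows", "body": {
  "moves": [
    [-0.03,0,0,0,0,0],
    [-0.06,0,0,0,0,0],
    [-0.1,0,0,0,0,0],
    [-0.14,0,0,0,0,0],
    [-0.18,0,0,0,0,0],
    [-0.22,0,0,0,0,0],
    [-0.26,0,0,0,0,0],
    [-0.3,0,0,0,0,0],
    [-0.33,0,0,0,0,0],
    [-0.35,0,0,0,0,0],
    [-0.36,0,0,0,0,0],
    [-0.36,0,0,0,0,0]
  ]
}}

```text
time_s: 17.8
position: [0.6374, -0.2886, 0.0309]
tcp_rot: [[-0.112, 0.994, 0.0], [0.994, 0.112, -0.0], [-0.001, 0.0, -1.0]]
force: [-0.6, 1.8, 2.3]
opening: 0.935
grasp_force: 1.3
```

```bash
cat > chk.py <<'E'
import sys
from h import *
f=np.load(sys.argv[1]+'.npz');im=f['im']
c=np.array([632.5,-247]);a=np.radians(6.5);ex=np.array([np.cos(a),np.sin(a)]);ey=np.array([-ex[1],ex[0]])
P=readout.read_state()['position'][:2]*1000-c; print('tcp in large',P@ex,P@ey)
k=comp(im,(95,60,25),(122,255,255),(345,110,445,200)); tray('top',k,.07,c,6.5,160,180)
E
python3 look.py p3 320,100,440,220 230,100,380,230; python3 chk.py p3
```

```text
tcp in large 0.19663010752241558 -41.34308897291556
back few 0
front few 0
+x off -1.8 tilt -1.58 deg rms 1.3 n 27
-x few 0
+x0 off -2.1 tilt 0.03 deg rms 2.0 n 33
-x0 few 0
```

View pics/p3.png

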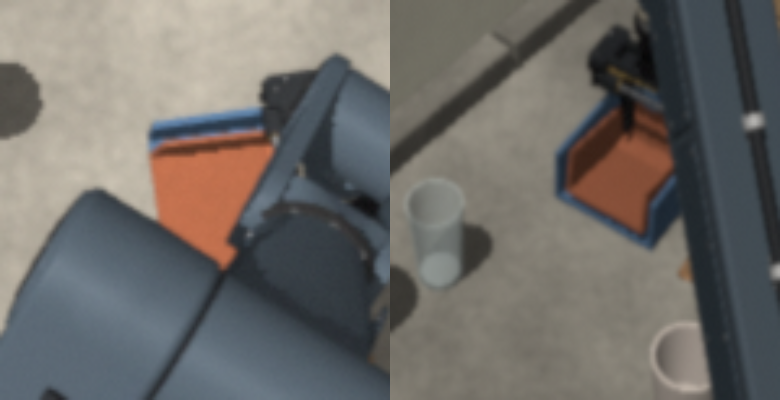

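>>> {"method": "send_rows", "body": {
  "moves": [
    [-0.02,0,0,0,0,0],
    [-0.04,0,0,0,0,0],
    [-0.06,0,0,0,0,0],
    [-0.075,0,0,0,0,0],
    [-0.085,0,0,0,0,0],
    [-0.088,0,0,0,0,0],
    [-0.091,0,0,0,0,0]
  ]
}}

```text
time_s: 18.6
position: [0.6395, -0.3082, 0.0307]
tcp_rot: [[-0.111, 0.994, -0.001], [0.994, 0.111, 0.005], [0.005, -0.001, -1.0]]
force: [0.9, 9.0, 4.0]
opening: 0.932
grasp_force: 4.9
```

>>> {"method": "send_rows", "body": {
  "moves": [
    [-0.003,0,0,0,0,0],
    [-0.006,0,0,0,0,0]
  ]
}}

```text
time_s: 18.8
position: [0.6395, -0.3083, 0.0307]
tcp_rot: [[-0.111, 0.994, -0.002], [0.994, 0.111, 0.007], [0.007, -0.001, -1.0]]
force: [-0.1, 12.5, 5.0]
opening: 0.932
grasp_force: 6.2
```

>>> {"method": "send_rows", "body": {
  "moves": [
    [0.02,0,0,0,0,0],
    [0.05,0,0,0,0,0],
    [0.06,0,0,0,0,0],
    [0.06,0,-0.06,0,0,0],
    [0.06,0,-0.2,0,0,0],
    [0.06,0,-0.38,0,0,0],
    [0.1,-0.04,-0.56,0,0,0],
    [0.25,-0.15,-0.68,0,0,0],
    [0.45,-0.3,-0.7,0,0,0],
    [0.65,-0.45,-0.7,0,0,0],
    [0.85,-0.6,-0.7,0,0,0],
    [1.0,-0.7,-0.7,0,0,0]
  ],
  "grip": 0.4
}}

```text
time_s: 20.0
position: [0.4622, -0.1112, 0.2072]
tcp_rot: [[-0.111, 0.994, 0.003], [0.994, 0.111, -0.002], [-0.003, 0.003, -1.0]]
force: [0.3, 0.1, -0.6]
opening: 0.399
grasp_force: 0.0
```

```bash
python3 look.py p4 345,105,455,275 230,100,380,230; python3 chk.py p4; python3 - <<'E'
from h import *
f=np.load('p4.npz')
im=f['im']; ct=cv2.findContours(comp(im,(4,90,50),(12,255,255),(345,110,440,200)),0,1)[0]; ct=max(ct,key=cv2.contourArea)[:,0]
c=np.array([632.5,-247]);a=np.radians(6.5);ex=np.array([np.cos(a),np.sin(a)]);ey=np.array([-ex[1],ex[0]])
for z in(.063,.005):
    p=cast('top',ct,z)-c; l=np.c_[p@ex,p@ey]; print(z,l.min(0),l.max(0))
E
```

```text
tcp in large -159.75962143674948 160.06199302323273
back off 0.4 tilt -0.12 deg rms 0.9 n 39
front off -3.3 tilt 0.40 deg rms 1.2 n 28
+x off -0.8 tilt -0.09 deg rms 0.9 n 43
-x off 2.8 tilt -0.66 deg rms 4.1 n 71
+x0 off -5.2 tilt 0.53 deg rms 1.1 n 41
-x0 off 4.8 tilt -0.38 deg rms 1.1 n 42
0.063 [-66.65853668 -75.58843384] [59.04904815 83.28686719]
0.005 [-61.97903894 -88.66053274] [68.44260531 76.17262365]
```

View pics/p4.png

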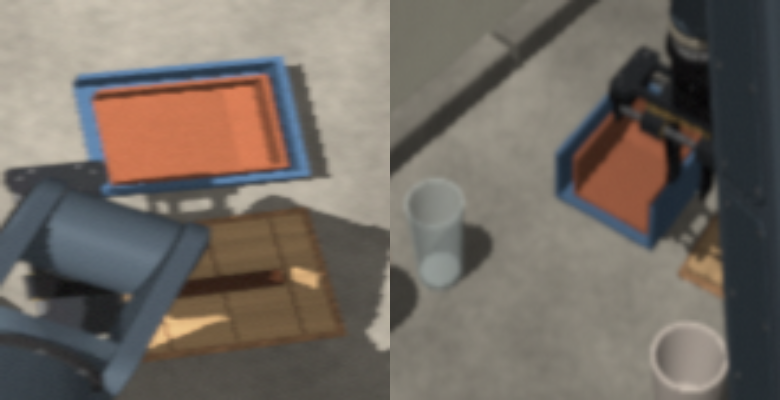

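```bash
python3 - <<'E'
from h import *
c=np.array([632.5,-247]);a=np.radians(6.5);ex=np.array([np.cos(a),np.sin(a)]);ey=np.array([-ex[1],ex[0]])
def prof(fn,cam='top',key='d'):
    C=cloud(cam,np.load(fn)[key]).reshape(-1,3)*1000; q=C[:,:2]-c; x=q@ex;y=q@ey;z=C[:,2]
    for xs in((-45,0),(0,45)):
        print(fn,cam,xs,[(int(y0),int(np.median(z[k])) if k.sum()>3 else None) for y0 in [*range(-100,-40,3),*range(-40,100,15)] for k in [(x>xs[0])&(x<xs[1])&(abs(y-y0)<1.5)&(z>-20)&(z<150)]])
    for y0 in(-60,-20,40): print('x prof',y0,[(x0,int(np.median(z[k])) if k.sum()>2 else None) for x0 in range(-84,85,4) for k in [(abs(x-x0)<2)&(abs(y-y0)<12)&(z>-20)&(z<150)]])
prof('p4.npz'); prof('top1.npz')
E
```

```text
p4.npz top (-45, 0) [(-100, None), (-97, None), (-94, None), (-91, None), (-88, 69), (-85, 69), (-82, 52), (-79, 68), (-76, None), (-73, 61), (-70, 58), (-67, 32), (-64, 16), (-61, 15), (-58, 13), (-55, 11), (-52, 11), (-49, 10), (-46, 11), (-43, 9), (-40, 10), (-25, 8), (-10, 8), (5, 10), (20, 7), (35, 9), (50, 8), (65, 8), (80, 7), (95, 0)]
p4.npz top (0, 45) [(-100, None), (-97, None), (-94, None), (-91, None), (-88, 69), (-85, 70), (-82, 49), (-79, 70), (-76, None), (-73, 61), (-70, 56), (-67, 35), (-64, 16), (-61, 14), (-58, 13), (-55, 11), (-52, 11), (-49, 12), (-46, 9), (-43, 9), (-40, 10), (-25, 8), (-10, 8), (5, 7), (20, 7), (35, 7), (50, 8), (65, 8), (80, 4), (95, 0)]
x prof -60 [(-84, 0), (-80, 16), (-76, 70), (-72, 68), (-68, None), (-64, 41), (-60, 62), (-56, 31), (-52, 15), (-48, 18), (-44, 16), (-40, 15), (-36, 17), (-32, 14), (-28, 15), (-24, 17), (-20, 15), (-16, 18), (-12, 16), (-8, 16), (-4, 16), (0, 14), (4, 17), (8, 16), (12, 19), (16, 17), (20, 16), (24, 18), (28, 14), (32, 16), (36, 17), (40, 16), (44, 18), (48, 20), (52, 18), (56, 49), (60, 62), (64, None), (6
[... 2178 characters left out ...]
2, 6), (-28, 3), (-24, 5), (-20, 6), (-16, 7), (-12, 6), (-8, 3), (-4, 3), (0, 7), (4, 5), (8, 5), (12, 4), (16, 4), (20, 4), (24, 6), (28, 6), (32, 5), (36, 3), (40, 2), (44, 3), (48, 5), (52, 5), (56, 7), (60, 4), (64, 6), (68, 7), (72, 23), (76, 57), (80, 68), (84, None)]
x prof 40 [(-84, -3), (-80, 6), (-76, 69), (-72, 68), (-68, None), (-64, 2), (-60, 5), (-56, 5), (-52, 5), (-48, 3), (-44, 5), (-40, 4), (-36, 4), (-32, 3), (-28, 5), (-24, 5), (-20, 2), (-16, 5), (-12, 4), (-8, 5), (-4, 5), (0, 4), (4, 4), (8, 3), (12, 5), (16, 3), (20, 5), (24, 2), (28, 3), (32, 6), (36, 4), (40, 2), (44, 5), (48, 4), (52, 6), (56, 3), (60, 5), (64, 3), (68, 3), (72, 7), (76, 52), (80, 68), (84, None)]
```

The picture shows the terracotta tray flat and straight in the blue tray, but a dark gap of about 7 mm is still left at the back. I will push again with a narrower stance.

>>> {"method": "send_rows", "body": {
  "moves": [
    [-0.06,0.05,0,0,0,0],
    [-0.2,0.15,0,0,0,0],
    [-0.36,0.27,0,0,0,0],
    [-0.52,0.4,0,0,0,0],
    [-0.68,0.52,0,0,0,0],
    [-0.78,0.6,0,0,0,0],
    [-0.797,0.607,0.1,0,0,0],
    [-0.797,0.607,0.26,0,0,0],
    [-0.797,0.607,0.44,0,0,0],
    [-0.797,0.607,0.59,0,0,0],
    [-0.797,0.607,0.67,0,0,0],
    [-0.797,0.607,0.69,0,0,0]
  ],
  "grip": 0.6
}}

```text
time_s: 21.3
position: [0.6348, -0.2926, 0.0305]
tcp_rot: [[-0.112, 0.994, -0.004], [0.994, 0.112, 0.002], [0.002, -0.003, -1.0]]
force: [-0.5, -0.5, 0.3]
opening: 0.601
grasp_force: 0.0
```

>>> {"method": "send_rows", "body": {
  "moves": [
    [0,0,0,0,0,0],
    [-0.02,0,0,0,0,0],
    [-0.04,0,0,0,0,0],
    [-0.05,0,0,0,0,0],
    [-0.056,0,0,0,0,0],
    [-0.06,0,0,0,0,0]
  ]
}}

```text
time_s: 21.9
position: [0.6384, -0.307, 0.034]
tcp_rot: [[-0.112, 0.994, 0.001], [0.994, 0.112, 0.0], [0.0, 0.001, -1.0]]
force: [1.1, 4.1, 1.6]
opening: 0.598
grasp_force: 1.5
```

>>> {"method": "send_rows", "body": {
  "moves": [
    [-0.004,0,0,0,0,0],
    [-0.008,0,0,0,0,0],
    [-0.012,0,0,0,0,0]
  ]
}}

```text
time_s: 22.2
position: [0.638, -0.3098, 0.033]
tcp_rot: [[-0.112, 0.994, -0.001], [0.994, 0.112, 0.001], [0.001, -0.001, -1.0]]
force: [-0.5, 3.7, 2.3]
opening: 0.602
grasp_force: 1.6
```

>>> {"method": "send_rows", "body": {
  "moves": [
    [-0.006,0,0,0,0,0],
    [-0.012,0,0,0,0,0],
    [-0.015,0,0,0,0,0]
  ]
}}

```text
time_s: 22.5
position: [0.6379, -0.3103, 0.033]
tcp_rot: [[-0.111, 0.994, -0.002], [0.994, 0.111, 0.007], [0.007, -0.002, -1.0]]
force: [0.5, 11.3, 6.0]
opening: 0.599
grasp_force: 5.6
```

>>> {"method": "send_rows", "body": {
  "moves": [
    [-0.004,0,0,0,0,0],
    [-0.008,0,0,0,0,0]
  ]
}}

```text
time_s: 22.7
position: [0.6379, -0.3104, 0.033]
tcp_rot: [[-0.111, 0.994, -0.003], [0.994, 0.111, 0.01], [0.01, -0.002, -1.0]]
force: [0.5, 15.1, 8.2]
opening: 0.604
grasp_force: 7.5
```

>>> {"method": "send_rows", "body": {
  "moves": [
    [0.02,0,0,0,0,0],
    [0.06,0,0,0,0,0],
    [0.07,0,0,0,0,0],
    [0.07,0,-0.06,0,0,0],
    [0.07,0,-0.2,0,0,0],
    [0.07,0,-0.38,0,0,0],
    [0.1,-0.04,-0.56,0,0,0],
    [0.25,-0.15,-0.68,0,0,0],
    [0.45,-0.3,-0.7,0,0,0],
    [0.65,-0.45,-0.7,0,0,0],
    [0.85,-0.6,-0.7,0,0,0],
    [1.0,-0.7,-0.7,0,0,0]
  ],
  "grip": 0.4
}}

```text
time_s: 23.9
position: [0.4608, -0.1149, 0.2095]
tcp_rot: [[-0.111, 0.994, 0.003], [0.994, 0.111, -0.002], [-0.002, 0.003, -1.0]]
force: [-0.0, 0.6, -0.3]
opening: 0.401
grasp_force: 0.0
```

```bash
cat > prof.py <<'E'
import sys
from h import *
c=np.array([632.5,-247]);a=np.radians(6.5);ex=np.array([np.cos(a),np.sin(a)]);ey=np.array([-ex[1],ex[0]])
for fn in sys.argv[1:]:
    f=np.load(fn+'.npz')
    for cam,key in(('top','d'),('side','ds')):
        C=cloud(cam,f[key]).reshape(-1,3)*1000; q=C[:,:2]-c; x=q@ex;y=q@ey;z=C[:,2]
        print(fn,cam,[(y0,int(np.median(z[k])) if k.sum()>3 else None) for y0 in [*range(-96,-55,2),*range(56,96,3)] for k in [(abs(x)<45)&(abs(y-y0)<1)&(z>-20)&(z<150)]])
    im=f['im'];ct=max(cv2.findContours(comp(im,(4,90,50),(12,255,255),(345,110,440,200)),0,1)[0],key=cv2.contourArea)[:,0]
    for z in(.063,.009):
        p=cast('top',ct,z)-c; l=np.c_[p@ex,p@ey]; l=l[abs(l[:,0])<45]; print(z,'y min/max',np.median(l[l[:,1]<l[:,1].min()+2,1]),np.median(l[l[:,1]>l[:,1].max()-2,1]))
E
python3 look.py p5; python3 prof.py p4 p5; python3 chk.py p5
```

```text
p4 top [(-96, None), (-94, None), (-92, None), (-90, None), (-88, 69), (-86, 69), (-84, 67), (-82, 49), (-80, 51), (-78, None), (-76, None), (-74, 58), (-72, 61), (-70, 61), (-68, 41), (-66, 15), (-64, 16), (-62, 15), (-60, 12), (-58, 13), (-56, 13), (56, 9), (59, 9), (62, 7), (65, 8), (68, 6), (71, 8), (74, 9), (77, 7), (80, 5), (83, 4), (86, 4), (89, 3), (92, 1), (95, 0)]
p4 side [(-96, None), (-94, None), (-92, None), (-90, None), (-88, None), (-86, None), (-84, None), (-82, None), (-80, None), (-78, None), (-76, None), (-74, None), (-72, 42), (-70, None), (-68, 43), (-66, 39), (-64, 45), (-62, 14), (-60, None), (-58, 12), (-56, 11), (56, 8), (59, 8), (62, 9), (65, 8), (68, 10), (71, 9), (74, 7), (77, 8), (80, 7), (83, 5), (86, 5), (89, 3), (92, 2), (95, 0)]
0.063 y min/max -74.5908643563354 80.80964618690028
0.009 y min/max -86.48045413308907 74.36882427835121
p5 top [(-96, None), (-94, None), (-92, None), (-90, None), (-88, 69), (-86, 70), (-84, 68), (-82, 59), (-80, 57), (-78, 57), (-76, 63), (-74, 57), (-72, 38), (-70, 22), (-68, 15), (-66, 13), (-64, 16), (-62, 15), (-60, 12)
[... 233 characters left out ...]
ne), (-84, None), (-82, None), (-80, None), (-78, 46), (-76, 40), (-74, None), (-72, 45), (-70, 49), (-68, 12), (-66, 14), (-64, 13), (-62, 12), (-60, 12), (-58, 10), (-56, 12), (56, 7), (59, 8), (62, 6), (65, 7), (68, 8), (71, 7), (74, 6), (77, 3), (80, 4), (83, 4), (86, 3), (89, 2), (92, 0), (95, 0)]
0.063 y min/max -78.26884571835595 77.35228454885083
0.009 y min/max -90.6434299247178 71.60554586677871
tcp in large -161.6323170152072 156.6348143619769
back off 3.3 tilt 0.07 deg rms 3.8 n 63
front off -3.2 tilt 0.17 deg rms 1.3 n 29
+x off -0.8 tilt -0.09 deg rms 0.9 n 43
-x off 3.3 tilt -0.36 deg rms 4.0 n 82
+x0 off -6.9 tilt -0.05 deg rms 1.0 n 41
-x0 off 4.8 tilt -0.58 deg rms 1.0 n 42
```

The terracotta tray is still about 4 mm short. The downward force suggests a high contact point that was tipping it, so this time I will push low with slightly tilted fingertips.

>>> {"method": "send_rows", "body": {
  "moves": [
    [-0.06,0.05,0,0,0,0],
    [-0.2,0.15,0,0,0,-0.0],
    [-0.36,0.27,0,0,-0.04,0],
    [-0.52,0.4,0,0,-0.08,0],
    [-0.68,0.52,0,0,-0.08,0],
    [-0.77,0.6,0.02,0,-0.08,0],
    [-0.783,0.615,0.14,0,-0.08,0],
    [-0.783,0.615,0.3,0,-0.08,0],
    [-0.783,0.615,0.48,0,-0.08,0],
    [-0.783,0.615,0.62,0,-0.08,0],
    [-0.783,0.615,0.7,0,-0.08,0],
    [-0.783,0.615,0.73,0,-0.08,0]
  ],
  "grip": 0.7
}}

```text
time_s: 25.2
position: [0.6354, -0.2928, 0.0232]
tcp_rot: [[-0.111, 0.994, 0.011], [0.986, 0.112, -0.123], [-0.124, -0.003, -0.992]]
force: [0.3, -0.3, -0.5]
opening: 0.703
grasp_force: 0.0
```

>>> {"method": "send_rows", "body": {
  "moves": [
    [0,0,0,0,0,0],
    [0,0,0,0,0,0]
  ]
}}

```text
time_s: 25.4
position: [0.6377, -0.2935, 0.0273]
tcp_rot: [[-0.111, 0.994, 0.017], [0.986, 0.112, -0.127], [-0.128, 0.003, -0.992]]
force: [0.9, 0.3, 0.8]
opening: 0.703
grasp_force: 0.0
```

>>> {"method": "send_rows", "body": {
  "moves": [
    [-0.02,0,0.0026,0,0,0],
    [-0.04,0,0.005,0,0,0],
    [-0.06,0,0.008,0,0,0],
    [-0.066,0,0.0085,0,0,0],
    [-0.072,0,0.009,0,0,0],
    [-0.076,0,0.0095,0,0,0]
  ]
}}

```text
time_s: 26.0
position: [0.6386, -0.3107, 0.0257]
tcp_rot: [[-0.111, 0.994, 0.014], [0.986, 0.112, -0.124], [-0.125, 0.0, -0.992]]
force: [0.5, 3.2, 0.7]
opening: 0.698
grasp_force: 1.7
```

>>> {"method": "send_rows", "body": {
  "moves": [
    [-0.004,0,0.0005,0,0,0],
    [-0.008,0,0.001,0,0,0]
  ]
}}

```text
time_s: 26.2
position: [0.6386, -0.3113, 0.0256]
tcp_rot: [[-0.111, 0.994, 0.013], [0.986, 0.112, -0.122], [-0.122, -0.0, -0.993]]
force: [0.1, 7.7, 4.5]
opening: 0.701
grasp_force: 4.4
```

```bash
python3 look.py p6 335,110,435,210 240,110,360,215; python3 prof.py p6
```

```text
p6 top [(-96, None), (-94, None), (-92, None), (-90, None), (-88, None), (-86, None), (-84, None), (-82, None), (-80, None), (-78, None), (-76, None), (-74, None), (-72, None), (-70, None), (-68, None), (-66, None), (-64, None), (-62, None), (-60, None), (-58, None), (-56, None), (56, 11), (59, 14), (62, 11), (65, 15), (68, 12), (71, 7), (74, 4), (77, 5), (80, 4), (83, 3), (86, 3), (89, 5), (92, 1), (95, 0)]
p6 side [(-96, None), (-94, None), (-92, None), (-90, None), (-88, None), (-86, None), (-84, None), (-82, 59), (-80, 24), (-78, 32), (-76, 26), (-74, 24), (-72, None), (-70, 16), (-68, 17), (-66, 16), (-64, 14), (-62, 15), (-60, 15), (-58, 17), (-56, 12), (56, 11), (59, 12), (62, 9), (65, 13), (68, 10), (71, 5), (74, 5), (77, 0), (80, 4), (83, 5), (86, 4), (89, 1), (92, 2), (95, 1)]
0.063 y min/max -6.283550388213298 73.53087920775533
0.009 y min/max -11.642434407899758 66.59027012447591
```

View pics/p6.png

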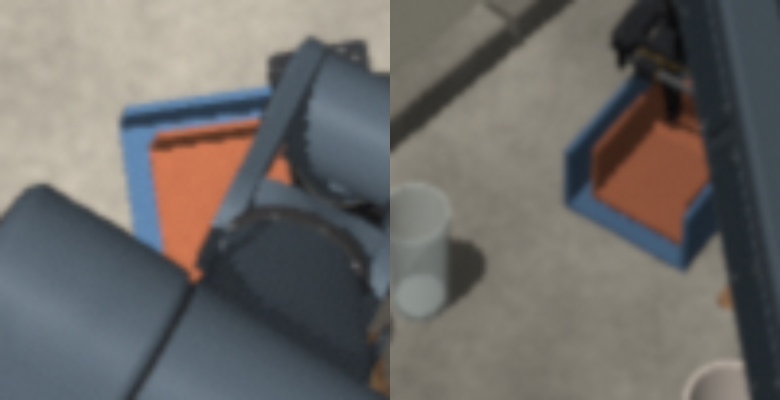

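The side view shows the front of the terracotta tray raised by about 4 mm, so it is being pressed down at the back. I will unload vertically and then push on.

>>> {"method": "send_rows", "body": {
  "moves": [
    [0.004,0,-0.004,0,0,0],
    [0.004,0,-0.008,0,0,0],
    [0.004,0,-0.012,0,0,0],
    [0.004,0,-0.012,0,0,0]
  ]
}}

```text
time_s: 26.7
position: [0.6382, -0.3121, 0.0279]
tcp_rot: [[-0.111, 0.994, 0.013], [0.986, 0.112, -0.124], [-0.125, -0.001, -0.992]]
force: [0.1, 2.1, -0.3]
opening: 0.701
grasp_force: 1.0
```

>>> {"method": "send_rows", "body": {
  "moves": [
    [-0.004,0,-0.002,0,0,0],
    [-0.008,0,-0.003,0,0,0],
    [-0.008,0,-0.003,0,0,0]
  ]
}}

```text
time_s: 27.0
position: [0.6381, -0.3124, 0.0283]
tcp_rot: [[-0.111, 0.994, 0.012], [0.986, 0.111, -0.122], [-0.122, -0.002, -0.993]]
force: [0.6, 4.7, -3.2]
opening: 0.701
grasp_force: 2.4
```

>>> {"method": "send_rows", "body": {
  "moves": [
    [0,0,0.005,0,0,0],
    [0,0,0.006,0,0,0]
  ]
}}

```text
time_s: 27.2
position: [0.6381, -0.3125, 0.0279]
tcp_rot: [[-0.111, 0.994, 0.012], [0.986, 0.112, -0.122], [-0.122, -0.002, -0.992]]
force: [-1.7, 6.8, 2.6]
opening: 0.7
grasp_force: 3.3
```

```bash
python3 look.py p7; python3 prof.py p7|cut -c 1-2000; python3 - <<'E'
from h import *
print(readout.read_state()['force'],readout.read_state()['position'])
E
```

```text
p7 top [(-96, None), (-94, None), (-92, None), (-90, None), (-88, None), (-86, None), (-84, None), (-82, None), (-80, None), (-78, None), (-76, None), (-74, None), (-72, None), (-70, None), (-68, None), (-66, None), (-64, None), (-62, None), (-60, None), (-58, None), (-56, None), (56, 8), (59, 8), (62, 8), (65, 9), (68, 9), (71, 6), (74, 4), (77, 3), (80, 5), (83, 6), (86, 3), (89, 4), (92, 0), (95, 0)]
p7 side [(-96, None), (-94, None), (-92, None), (-90, None), (-88, None), (-86, None), (-84, None), (-82, 35), (-80, 37), (-78, 24), (-76, 17), (-74, 33), (-72, 22), (-70, 13), (-68, 14), (-66, 16), (-64, 13), (-62, 18), (-60, 37), (-58, 35), (-56, 27), (56, 6), (59, 9), (62, 9), (65, 7), (68, 7), (71, 5), (74, 5), (77, 4), (80, 3), (83, 3), (86, 2), (89, 6), (92, 0), (95, 1)]
0.063 y min/max -6.049399814552915 72.06610060849229
0.009 y min/max -11.40046968654891 64.97902209810616
[-1.31222557  6.02824811  1.86294335] [ 0.63813265 -0.31246267  0.02791609]
```

>>> {"method": "send_rows", "body": {
  "moves": [
    [-0.004,0,-0.002,0,0,0],
    [-0.008,0,-0.004,0,0,0],
    [-0.012,0,-0.006,0,0,0],
    [-0.012,0,-0.006,0,0,0]
  ]
}}

```text
time_s: 27.7
position: [0.638, -0.3135, 0.0282]
tcp_rot: [[-0.111, 0.994, 0.011], [0.987, 0.111, -0.119], [-0.119, -0.003, -0.993]]
force: [0.4, 9.2, -2.3]
opening: 0.695
grasp_force: 4.0
```

>>> {"method": "send_rows", "body": {
  "moves": [
    [0.02,0,0,0,0,0],
    [0.06,0,-0.01,0,0,0],
    [0.08,0,-0.02,0,0,0],
    [0.08,0,-0.08,0,0,0],
    [0.08,0,-0.2,0,0,0],
    [0.08,0,-0.38,0,0,0],
    [0.15,-0.04,-0.56,0,0,0],
    [0.3,-0.15,-0.68,0,0.04,0],
    [0.45,-0.3,-0.7,0,0.08,0],
    [0.65,-0.45,-0.7,0,0.08,0],
    [0.85,-0.6,-0.65,0,0.08,0],
    [1.0,-0.7,-0.6,0,0.08,0]
  ],
  "grip": 0.4
}}

```text
time_s: 28.9
position: [0.4547, -0.0923, 0.1588]
tcp_rot: [[-0.112, 0.994, 0.005], [0.994, 0.112, -0.003], [-0.003, 0.005, -1.0]]
force: [-0.1, 1.1, -0.8]
opening: 0.406
grasp_force: 0.0
```

```bash
python3 look.py p8 350,115,435,205 250,110,350,200; python3 prof.py p8; python3 chk.py p8
```

```text
p8 top [(-96, None), (-94, None), (-92, None), (-90, 67), (-88, 68), (-86, 70), (-84, 70), (-82, 65), (-80, 61), (-78, 39), (-76, 19), (-74, 13), (-72, 13), (-70, 15), (-68, 13), (-66, 13), (-64, 13), (-62, 12), (-60, 10), (-58, 12), (-56, 11), (56, 9), (59, 7), (62, 7), (65, 8), (68, 5), (71, 4), (74, 6), (77, 4), (80, 5), (83, 3), (86, 5), (89, 4), (92, 1), (95, 0)]
p8 side [(-96, None), (-94, None), (-92, None), (-90, None), (-88, None), (-86, None), (-84, 64), (-82, 58), (-80, 38), (-78, 52), (-76, 57), (-74, 43), (-72, None), (-70, None), (-68, None), (-66, None), (-64, None), (-62, None), (-60, None), (-58, None), (-56, None), (56, 5), (59, 8), (62, 6), (65, 7), (68, 7), (71, 2), (74, 4), (77, 4), (80, 3), (83, 2), (86, 2), (89, 3), (92, 0), (95, 0)]
0.063 y min/max -82.02832553083184 71.28931186295011
0.009 y min/max -94.56161285253714 64.31882389989127
tcp in large -168.2413102412364 181.15060280369823
back off -0.6 tilt -0.26 deg rms 0.9 n 39
front off -3.8 tilt -0.21 deg rms 0.9 n 37
+x off -1.1 tilt -0.18 deg rms 0.9 n 43
-x off -0.5 tilt 0.08 deg rms 0.9 n 44
+x0 few 0
-x0 off 4.5 tilt 0.11 deg rms 1.0 n 42
```

View pics/p8.png

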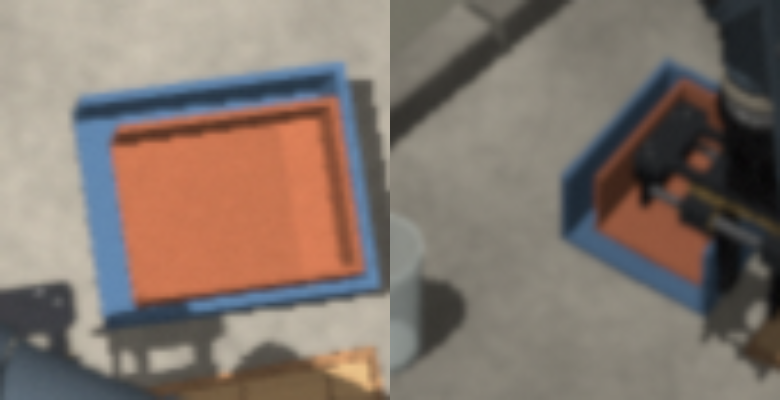

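The picture shows the terracotta tray flat, with its rim directly against the blue back wall, so it is home. Next is the small tray.

```bash
cat > plan.py <<'E'
import numpy as np
from scipy.spatial.transform import Rotation as Ro
def R(yaw,tilt):
    a=np.radians(yaw); B=np.array([[-np.sin(a),np.cos(a),0],[np.cos(a),np.sin(a),0],[0,0,-1]])
    return B@Ro.from_euler('y',tilt,degrees=True).as_matrix()
def rows(p0,R0,wps):
    for x,y,z,yaw,t in wps:
        d=R0.T@(np.array([x,y,z])-p0)/250; r=Ro.from_matrix(R0.T@R(yaw,t)).as_rotvec(degrees=True)/90
        print([round(float(v),3)+0 for v in [*d,*r]])
E
python3 - <<'E'
from h import *; from plan import *
f=np.load('p8.npz');im=f['im']
tray('top',comp(im,(24,90,60),(32,255,255),(225,195,290,250)),.048,np.array([453.3,209.2]),-20.6,90,120)
ct=max(cv2.findContours(comp(im,(4,90,50),(12,255,255),(345,110,440,200)),0,1)[0],key=cv2.contourArea)[:,0]
c=np.array([632.5,-247]);a=np.radians(6.5);ex=np.array([np.cos(a),np.sin(a)]);ey=np.array([-ex[1],ex[0]])
p=cast('top',ct,.063)-c;l=np.c_[p@ex,p@ey]
for y0 in(-50,0,40):
    k=abs(l[:,1]-y0)<18; x=l[k,0]; print('medium x',y0,np.median(x[x<0]),np.median(x[x>0]))
s=readout.read_state();p0=s['position']*1000;R0=s['tcp_rot'];print(p0)
rows(p0,R0,[(442,100,200,-20.6,0),(442,179,200,-20.6,-7),(442,179,100,-20.6,-7)])
E
```

```text
back off -2.9 tilt -0.83 deg rms 1.2 n 21
front off -0.8 tilt -0.97 deg rms 0.9 n 20
+x off -0.6 tilt 0.45 deg rms 1.0 n 27
-x off 0.7 tilt -0.22 deg rms 0.8 n 27
+x0 off -0.1 tilt -0.50 deg rms 1.0 n 26
-x0 off -1.7 tilt -0.28 deg rms 0.8 n 27
medium x -50 -66.56304071645653 55.53660159591462
medium x 0 -66.393754432105 55.659082106381106
medium x 40 -66.89145973873211 55.563601965512454
[444.83333877 -86.05931642 155.50773789]
[0.742, 0.072, -0.173, -0.009, -0.003, 0.302]
[1.056, 0.109, -0.171, 0.009, -0.079, 0.303]
[1.053, 0.114, 0.229, 0.009, -0.079, 0.303]
```

>>> {"method": "send_rows", "body": {
  "moves": [
    [0.05,0.005,-0.1,0,0,0.02],
    [0.2,0.02,-0.17,0,0,0.08],
    [0.38,0.04,-0.172,0,0,0.15],
    [0.56,0.06,-0.172,0,0,0.22],
    [0.74,0.075,-0.172,0,-0.03,0.28],
    [0.9,0.09,-0.172,0,-0.06,0.303],
    [0.98,0.1,-0.1,0.009,-0.079,0.303],
    [1.0,0.107,0.05,0.009,-0.079,0.303],
    [1.0,0.112,0.2,0.009,-0.079,0.303],
    [1.0,0.112,0.2,0.009,-0.079,0.303]
  ],
  "grip": 0.4
}}

```text
time_s: 30.0
position: [0.4526, 0.1589, 0.1043]
tcp_rot: [[0.352, 0.935, -0.036], [0.927, -0.354, -0.122], [-0.126, 0.009, -0.992]]
force: [-1.1, -0.5, 0.5]
opening: 0.396
grasp_force: 0.0
```

```bash
python3 - <<'E'
from h import *; from plan import *
s=readout.read_state();p0=s['position']*1000;R0=s['tcp_rot'];print(p0.round(1))
rows(p0,R0,[(442,179,100,-20.6,-7),(442,179,29,-20.6,-7)])
E
```

```text
[452.6 158.9 104.3]
[0.062, -0.068, 0.009, 0.006, 0.003, -0.002]
[0.098, -0.071, 0.291, 0.006, 0.003, -0.002]
```

>>> {"method": "send_rows", "body": {
  "moves": [
    [0.03,-0.035,0,0.006,0.003,0],
    [0.062,-0.068,0.009,0.006,0.003,0],
    [0.065,-0.068,0.04,0.006,0.003,0],
    [0.075,-0.07,0.11,0.006,0.003,0],
    [0.085,-0.071,0.18,0.006,0.003,0],
    [0.092,-0.071,0.24,0.006,0.003,0],
    [0.097,-0.071,0.28,0.006,0.003,0],
    [0.098,-0.071,0.291,0.006,0.003,0]
  ]
}}

```text
time_s: 30.8
position: [0.4446, 0.1793, 0.031]
tcp_rot: [[0.354, 0.934, -0.037], [0.928, -0.356, -0.112], [-0.118, 0.006, -0.993]]
force: [0.1, 0.2, 0.1]
opening: 0.402
grasp_force: 0.0
```

>>> {"method": "send_rows", "body": {
  "moves": [
    [0,0,0,0,0,0],
    [0,0,0,0,0,0],
    [0,0,0,0,0,0]
  ],
  "grip": 0.54
}}

```text
time_s: 31.1
position: [0.4451, 0.1795, 0.032]
tcp_rot: [[0.355, 0.934, -0.035], [0.928, -0.356, -0.112], [-0.117, 0.007, -0.993]]
force: [0.1, -0.2, -0.1]
opening: 0.525
grasp_force: 0.0
```

```bash
python3 - <<'E'
from h import *; from plan import *
s=readout.read_state();p0=s['position']*1000;R0=s['tcp_rot'];print(p0.round(1),s['force'].round(1))
W=[(438,167,29,-20.6,-7),(434,155,29,-14,-7),(433,144,29.3,-7,-7),(435,132,29.6,2,-7),(440,120,30,11,-7),(451,107,30.3,19,-7),(463,94,30.6,26,-7),(482,76,31,30,-7),(502,58,31.4,31,-7)]
rows(p0,R0,W)
P1=np.array([502,58,31.4]);print('next')
rows(P1,R(31,-7),[(518,38,31.4,31,-7),(535,18,31.6,29,-7),(551,-1,31.8,26,-7),(566,-20,32,22,-7),(580,-38,32,18,-7),(592,-57,32,14,-7),(601,-75,32,10,-7),(608,-92,32,7,-7)])
E
```

```text
[445.1 179.5  32. ] [ 0.1 -0.2 -0.1]
[-0.055, -0.009, 0.018, 0.004, -0.003, -0.004]
[-0.105, -0.007, 0.024, -0.005, -0.003, -0.076]
[-0.148, 0.005, 0.028, -0.014, -0.003, -0.154]
[-0.19, 0.03, 0.032, -0.026, -0.002, -0.253]
[-0.227, 0.066, 0.035, -0.038, -0.002, -0.352]
[-0.26, 0.125, 0.038, -0.049, -0.001, -0.44]
[-0.291, 0.189, 0.041, -0.058, -0.001, -0.518]
[-0.331, 0.285, 0.045, -0.063, -0.001, -0.562]
[-0.37, 0.386, 0.049, -0.065, -0.001, -0.573]
next
[-0.101, 0.014, 0.012, 0.0, 0.0, 0.0]
[-0.204, 0.031, 0.024, 0.003, 0.0, 0.022]
[-0.301, 0.046, 0.035, 0.007, 0.0, 0.055]
[-0.397, 0.059, 0.046, 0.012, 0.0, 0.099]
[-0.486, 0.07, 0.057, 0.018, 0.0, 0.143]
[-0.576, 0.072, 0.068, 0.023, 0.0, 0.187]
[-0.655, 0.065, 0.078, 0.028, 0.0, 0.232]
[-0.728, 0.054, 0.087, 0.032, 0.0, 0.265]
```

>>> {"method": "send_rows", "body": {
  "moves": [
    [-0.03,-0.005,0.014,0.003,-0.002,0],
    [-0.055,-0.009,0.018,0.004,-0.003,-0.004],
    [-0.08,-0.008,0.021,0,-0.003,-0.04],
    [-0.105,-0.007,0.024,-0.005,-0.003,-0.076],
    [-0.148,0.005,0.028,-0.014,-0.003,-0.154],
    [-0.17,0.017,0.03,-0.02,-0.002,-0.204],
    [-0.19,0.03,0.032,-0.026,-0.002,-0.253],
    [-0.21,0.048,0.034,-0.032,-0.002,-0.303],
    [-0.227,0.066,0.035,-0.038,-0.002,-0.352],
    [-0.26,0.125,0.038,-0.049,-0.001,-0.44],
    [-0.291,0.189,0.041,-0.058,-0.001,-0.518],
    [-0.291,0.189,0.041,-0.058,-0.001,-0.518]
  ]
}}

```text
time_s: 32.3
position: [0.4637, 0.0925, 0.0301]
tcp_rot: [[-0.433, 0.9, 0.053], [0.893, 0.437, -0.11], [-0.122, 0.0, -0.993]]
force: [-0.1, -0.6, 0.0]
opening: 0.541
grasp_force: 0.0
```

```bash
python3 look.py p9; python3 - <<'E'
from h import *; from plan import *
s=readout.read_state();p0=s['position']*1000;R0=s['tcp_rot'];print(p0.round(1),s['force'].round(1))
im=np.load('p9.npz')
for n,k in(('top','im'),('side','ims')):
    m=cv2.inRange(cv2.cvtColor(im[k],cv2.COLOR_RGB2HSV),(23,90,40),(33,255,255)); n2,l,st,ce=cv2.connectedComponentsWithStats(m)
    j=1+np.argmax(st[1:,4]);ct=cv2.findContours((l==j).astype(np.uint8),0,2)[0][0]
    h=cv2.approxPolyDP(cv2.convexHull(ct),3,True)[:,0]; print(n,st[j]); print([(p.tolist(),cast(n,p,.048)[0].round(0).tolist(),cast(n,p,0)[0].round(0).tolist()) for p in h])
    C=cloud(n,im['d' if n=='top' else 'ds'])[l==j]*1000
    print(np.percentile(C[:,2],[5,30,50,70,95]).round(0))
rows(np.array([463,94,30.6]),R(26,-7),[(482,76,31,30,-7),(502,58,31.4,31,-7),(518,38,31.4,31,-7),(535,18,31.6,29,-7),(551,-1,31.8,26,-7),(566,-20,32,22,-7),(580,-38,32,18,-7),(592,-57,32,14,-7),(601,-75,32,10,-7),(608,-92,32,7,-7)])
E
```

```text
[462.   93.6  30. ] [-0.8 -0.2 -0.2]Traceback (most recent call last):
  File "<stdin>", line 6, in <module>
    return _wrapfunc(a, 'argmax', axis=axis, out=out, **kwds)
    return bound(*args, **kwds)
ValueError: attempt to get argmax of an empty sequence
```

```bash
cat > yel.py <<'E'
import sys
from h import *
f=np.load(sys.argv[1]+'.npz')
for n,k,dk in(('top','im','d'),('side','ims','ds')):
    m=cv2.inRange(cv2.cvtColor(f[k],cv2.COLOR_RGB2HSV),(23,90,40),(34,255,255)); n2,l,st,ce=cv2.connectedComponentsWithStats(m)
    if n2<2: print(n,'none'); continue
    for j in np.argsort(-st[1:,4])[:2]+1:
        if st[j,4]<25: continue
        ct=max(cv2.findContours((l==j).astype(np.uint8),0,2)[0],key=cv2.contourArea)
        h=cv2.approxPolyDP(cv2.convexHull(ct),2.5,True)[:,0]; C=cloud(n,f[dk])*1000
        print(n,st[j],'z pct',np.percentile(C[l==j][:,2],[5,50,95]).round(0))
        for p in h: print('  ',p,'rim',cast(n,p,.048)[0].round(0),'floor',cast(n,p,0)[0].round(0))
E
python3 yel.py p9; python3 - <<'E'
from plan import *
rows(np.array([463,94,30.6]),R(26,-7),[(482,76,31,30,-7),(502,58,31.4,31,-7),(518,38,31.4,31,-7),(535,18,31.6,29,-7),(551,-1,31.8,26,-7),(566,-20,32,22,-7),(580,-38,32,18,-7),(592,-57,32,14,-7),(601,-75,32,10,-7),(608,-92,32,7,-7)])
E
```

```text
top none
side [ 279  227   38   39 1093] z pct [-1.  6. 47.]
   [287 227] rim [495. 118.] floor [522.  90.]
   [316 233] rim [412.  77.] floor [435.  47.]
   [308 265] rim [354. 184.] floor [375. 159.]
   [280 260] rim [428. 225.] floor [452. 201.]
   [279 250] rim [455. 200.] floor [479. 175.]
[-0.097, 0.037, 0.01, -0.005, 0.0, -0.044]
[-0.197, 0.077, 0.021, -0.007, 0.0, -0.055]
[-0.296, 0.1, 0.033, -0.007, 0.0, -0.055]
[-0.397, 0.126, 0.045, -0.004, 0.0, -0.033]
[-0.493, 0.15, 0.056, 0.0, 0.0, 0.0]
[-0.587, 0.17, 0.066, 0.005, 0.0, 0.044]
[-0.675, 0.189, 0.077, 0.011, 0.0, 0.088]
[-0.764, 0.199, 0.088, 0.016, 0.0, 0.132]
[-0.844, 0.2, 0.098, 0.022, 0.0, 0.176]
[-0.917, 0.195, 0.107, 0.026, 0.0, 0.21]
```

The side-camera numbers show the yellow tray following, with a yaw of about 27°.

>>> {"method": "send_rows", "body": {
  "moves": [
    [-0.05,0.018,0.005,-0.003,0,-0.022],
    [-0.097,0.037,0.01,-0.005,0,-0.044],
    [-0.147,0.057,0.015,-0.006,0,-0.05],
    [-0.197,0.077,0.021,-0.007,0,-0.055],
    [-0.247,0.089,0.027,-0.007,0,-0.055],
    [-0.296,0.1,0.033,-0.007,0,-0.055],
    [-0.346,0.113,0.039,-0.006,0,-0.045],
    [-0.397,0.126,0.045,-0.004,0,-0.033],
    [-0.445,0.138,0.05,-0.002,0,-0.016],
    [-0.493,0.15,0.056,0,0,0],
    [-0.54,0.16,0.061,0.003,0,0.022],
    [-0.587,0.17,0.066,0.005,0,0.044]
  ]
}}

```text
time_s: 33.6
position: [0.5663, -0.0209, 0.0314]
tcp_rot: [[-0.37, 0.928, 0.045], [0.921, 0.373, -0.113], [-0.121, -0.001, -0.993]]
force: [-0.5, 1.7, -0.2]
opening: 0.539
grasp_force: 0.4
```

```bash
python3 look.py q1; python3 yel.py q1; python3 - <<'E'
from plan import *; from h import *
s=readout.read_state();print(s['position'],s['force'].round(1))
rows(np.array([566,-20,32]),R(22,-7),[(580,-38,32,18,-7),(592,-57,32,14,-7),(601,-75,32,10,-7),(608,-92,32,7,-7),(610,-110,32,6.5,-7),(612.5,-130,32.5,6.5,-7)])
E
```

```text
top none
side [ 276  188   39   39 1028] z pct [-1.  7. 47.]
   [287 189] rim [604.  -3.] floor [634. -36.]
   [296 188] rim [584. -26.] floor [614. -60.]
   [314 194] rim [521. -45.] floor [548. -80.]
   [302 226] rim [463.  85.] floor [488.  55.]
   [277 220] rim [538. 118.] floor [566.  89.]
   [276 210] rim [569.  89.] floor [598.  60.]
[ 0.56808205 -0.02174284  0.03176047] [0.1 0.2 0. ]
[-0.087, 0.025, 0.011, 0.005, 0.0, 0.044]
[-0.175, 0.041, 0.021, 0.011, 0.0, 0.088]
[-0.255, 0.047, 0.031, 0.016, 0.0, 0.132]
[-0.328, 0.048, 0.04, 0.02, 0.0, 0.165]
[-0.397, 0.028, 0.049, 0.021, 0.0, 0.171]
[-0.474, 0.008, 0.056, 0.021, 0.0, 0.171]
```

>>> {"method": "send_rows", "body": {
  "moves": [
    [-0.045,0.013,0.006,0.003,0,0.022],
    [-0.087,0.025,0.011,0.005,0,0.044],
    [-0.13,0.034,0.016,0.008,0,0.066],
    [-0.175,0.041,0.021,0.011,0,0.088],
    [-0.215,0.045,0.026,0.014,0,0.11],
    [-0.255,0.047,0.031,0.016,0,0.132],
    [-0.292,0.048,0.035,0.018,0,0.15],
    [-0.328,0.048,0.04,0.02,0,0.165],
    [-0.362,0.038,0.045,0.021,0,0.17],
    [-0.397,0.028,0.049,0.021,0,0.171],
    [-0.435,0.018,0.052,0.021,0,0.171],
    [-0.474,0.01,0.055,0.021,0,0.171]
  ]
}}

```text
time_s: 34.9
position: [0.6125, -0.1305, 0.0321]
tcp_rot: [[-0.113, 0.993, 0.013], [0.986, 0.114, -0.121], [-0.122, -0.001, -0.993]]
force: [-0.8, 0.9, -0.5]
opening: 0.54
grasp_force: 0.4
```

```bash
python3 look.py q2; python3 yel.py q2; python3 chk.py q2|head -1; python3 - <<'E'
from h import *
s=readout.read_state();print(s['position'],s['tcp_rot'].round(3).tolist(),s['force'].round(1))
E
```

```text
top [338 165  10   5  33] z pct [ -1.   8. 340.]
   [338 167] rim [613. -58.] floor [619. -59.]
   [347 169] rim [606. -86.] floor [612. -88.]
side [283 164  41  37 929] z pct [-1.  9. 47.]
   [307 164] rim [ 630. -139.] floor [ 662. -177.]
   [323 174] rim [ 557. -137.] floor [ 586. -176.]
   [322 180] rim [ 542. -112.] floor [ 570. -150.]
   [303 200] rim [531.  -1.] floor [559. -34.]
   [283 190] rim [611.   9.] floor [641. -24.]
   [283 180] rim [642. -26.] floor [674. -60.]
   [296 166] rim [ 653. -106.] floor [ 685. -143.]
tcp in large -5.858592596728977 116.74512896413943
[ 0.61346314 -0.13166854  0.03242878] [[-0.112, 0.994, 0.014], [0.986, 0.113, -0.122], [-0.123, 0.001, -0.992]] [ 0.1  0.2 -0.4]
```

>>> {"method": "send_rows", "body": {
  "moves": [
    [-0.03,0,0.003,0,0,0],
    [-0.06,0,0.006,0,0,0],
    [-0.09,0,0.009,0,0,0],
    [-0.125,0,0.012,0,0,0],
    [-0.16,0,0.016,0,0,0],
    [-0.195,0,0.02,0,0,0],
    [-0.23,0,0.023,0,0,0],
    [-0.265,0,0.027,0,0,0],
    [-0.3,0,0.031,0,0,0],
    [-0.335,0,0.034,0,0,0],
    [-0.37,0,0.038,0,0,0],
    [-0.398,0,0.041,0,0,0]
  ]
}}

```text
time_s: 36.2
position: [0.6242, -0.2301, 0.0341]
tcp_rot: [[-0.113, 0.994, 0.013], [0.986, 0.114, -0.121], [-0.122, -0.001, -0.993]]
force: [-0.5, 1.3, 0.3]
opening: 0.542
grasp_force: 0.6
```

```bash
python3 look.py q3; python3 yel.py q3; python3 chk.py q3; python3 - <<'E'
from h import *
s=readout.read_state();print(s['position'],s['force'].round(1))
E
```

```text
top [357 151  12  22 131] z pct [ 26.  35. 450.]
   [368 151] rim [ 660. -153.] floor [ 668. -158.]
   [360 172] rim [ 595. -126.] floor [ 601. -130.]
   [357 154] rim [ 652. -118.] floor [ 659. -122.]
top [374 157   9   6  40] z pct [  9.  22. 345.]
   [375 157] rim [ 641. -174.] floor [ 648. -180.]
   [382 162] rim [ 625. -196.] floor [ 631. -202.]
   [375 161] rim [ 628. -174.] floor [ 635. -179.]
side [299 147  34  32 716] z pct [ 9. 29. 67.]
   [332 158] rim [ 583. -220.] floor [ 613. -262.]
   [328 170] rim [ 556. -164.] floor [ 585. -203.]
   [320 178] rim [ 553. -115.] floor [ 581. -153.]
   [299 168] rim [ 639. -105.] floor [ 670. -142.]
   [300 156] rim [ 676. -154.] floor [ 709. -193.]
   [314 148] rim [ 665. -219.] floor [ 698. -261.]
   [325 148] rim [ 635. -245.] floor [ 667. -288.]
tcp in large -6.111987101919856 17.15526823512637
back off 2.3 tilt -0.82 deg rms 1.8 n 77
front few 0
+x off -6.0 tilt 4.92 deg rms 1.5 n 18
-x off 3.1 tilt -0.75 deg rms 3.3 n 31
+x0 off 17.4 tilt -21.35 deg rms 4.3 n 12
-x0 off 6.0 tilt -1.70 deg rms 1.2 n 11
[ 0.62448527 -0.2306469   0.03423047] [0.2 0.7 0.3]
```

The heights show the yellow tray leaning back on its sledge slope because the push is too high. I will back off, let it settle flat, and then push lower with a slight upward drift.

>>> {"method": "send_rows", "body": {
  "moves": [
    [0.008,0,-0.004,0,0,0],
    [0.016,0,-0.006,0,0,0],
    [0.024,0,-0.006,0,0,0],
    [0.032,0,-0.005,0,0,0],
    [0.036,0,0,0,0,0],
    [0.036,0,0.012,0,0,0],
    [0.036,0,0.025,0,0,0],
    [0.036,0,0.028,0,0,0]
  ]
}}

```text
time_s: 37.1
position: [0.6229, -0.221, 0.0254]
tcp_rot: [[-0.113, 0.993, 0.012], [0.986, 0.114, -0.121], [-0.121, -0.002, -0.993]]
force: [-0.1, 1.0, 0.9]
opening: 0.537
grasp_force: 0.0
```

```bash
python3 look.py q4; python3 yel.py q4; python3 chk.py q4|head -1; python3 - <<'E'
from h import *
s=readout.read_state();print(s['position'],s['force'].round(1))
E
```

```text
top [356 152   9  16  85] z pct [  8.  16. 442.]
   [364 152] rim [ 658. -140.] floor [ 665. -145.]
   [358 167] rim [ 611. -120.] floor [ 617. -124.]
   [356 155] rim [ 649. -115.] floor [ 656. -119.]
top [371 157   9   7  38] z pct [ 10.  19. 334.]
   [372 157] rim [ 641. -165.] floor [ 648. -170.]
   [379 162] rim [ 625. -186.] floor [ 631. -192.]
   [371 161] rim [ 629. -161.] floor [ 635. -166.]
side [298 149  34  34 737] z pct [ 8. 16. 55.]
   [313 149] rim [ 664. -213.] floor [ 697. -254.]
   [324 152] rim [ 624. -226.] floor [ 656. -268.]
   [331 159] rim [ 583. -214.] floor [ 612. -256.]
   [328 171] rim [ 553. -160.] floor [ 582. -199.]
   [319 182] rim [543. -98.] floor [ 571. -135.]
   [298 172] rim [628. -88.] floor [ 660. -125.]
   [298 164] rim [ 654. -118.] floor [ 687. -156.]
tcp in large -6.490456882642159 26.807135435270137
[ 0.62301661 -0.22109993  0.02564084] [0.6 0.2 0.5]
```

>>> {"method": "send_rows", "body": {
  "moves": [
    [-0.012,0,0.001,0,0,0],
    [-0.024,0,0.002,0,0,0],
    [-0.036,0,0.002,0,0,0],
    [-0.052,0,0.002,0,0,0],
    [-0.068,0,0.002,0,0,0],
    [-0.084,0,0.002,0,0,0],
    [-0.1,0,0.002,0,0,0],
    [-0.12,0,0.003,0,0,0],
    [-0.14,0,0.003,0,0,0],
    [-0.16,0,0.004,0,0,0],
    [-0.18,0,0.004,0,0,0],
    [-0.19,0,0.004,0,0,0]
  ]
}}

```text
time_s: 38.4
position: [0.6288, -0.2688, 0.0309]
tcp_rot: [[-0.113, 0.994, 0.013], [0.986, 0.114, -0.121], [-0.122, -0.0, -0.993]]
force: [-0.2, 1.6, -1.8]
opening: 0.538
grasp_force: 0.4
```

```bash
python3 look.py q5; python3 yel.py q5|grep -A9 side; python3 chk.py q5|head -1; python3 - <<'E'
from h import *
s=readout.read_state();print(s['position'],s['force'].round(1))
E
```

```text
side [306 141  30  34 656] z pct [ 9. 16. 55.]
   [330 142] rim [ 642. -283.] floor [ 674. -327.]
   [335 156] rim [ 582. -236.] floor [ 611. -278.]
   [327 173] rim [ 550. -150.] floor [ 578. -189.]
   [307 166] rim [ 624. -131.] floor [ 655. -169.]
   [306 155] rim [ 663. -172.] floor [ 696. -212.]
   [320 142] rim [ 669. -259.] floor [ 702. -302.]
tcp in large -6.095191833243241 -21.177515582001405
[ 0.62884135 -0.26873138  0.03103795] [-0.7 -0.3  0.9]
```

>>> {"method": "send_rows", "body": {
  "moves": [
    [-0.014,0,0.001,0,0,0],
    [-0.028,0,0.002,0,0,0],
    [-0.042,0,0.002,0,0,0],
    [-0.056,0,0.003,0,0,0],
    [-0.07,0,0.004,0,0,0],
    [-0.084,0,0.005,0,0,0],
    [-0.098,0,0.006,0,0,0],
    [-0.112,0,0.007,0,0,0],
    [-0.126,0,0.008,0,0,0],
    [-0.138,0,0.009,0,0,0],
    [-0.143,0,0.009,0,0,0]
  ]
}}

```text
time_s: 39.6
position: [0.6328, -0.304, 0.033]
tcp_rot: [[-0.113, 0.994, 0.013], [0.986, 0.114, -0.121], [-0.122, -0.001, -0.993]]
force: [0.5, 1.2, 0.6]
opening: 0.542
grasp_force: 0.4
```

```bash
python3 look.py q6; python3 yel.py q6|grep -A9 side; python3 chk.py q6|head -1; python3 - <<'E'
from h import *
s=readout.read_state();print(s['position'],s['force'].round(1))
E
```

```text
side [311 135  28  33 558] z pct [ 8. 15. 55.]
   [332 135] rim [ 660. -318.] floor [ 693. -364.]
   [338 153] rim [ 583. -255.] floor [ 613. -298.]
   [327 167] rim [ 568. -173.] floor [ 597. -213.]
   [312 160] rim [ 630. -166.] floor [ 662. -206.]
   [311 150] rim [ 666. -204.] floor [ 699. -245.]
   [324 137] rim [ 676. -290.] floor [ 709. -335.]
tcp in large -6.159911698739611 -56.600486394326886
[ 0.63278704 -0.30393397  0.03307111] [ 0.4 -0.2  0.1]
```

>>> {"method": "send_rows", "body": {
  "moves": [
    [-0.008,0,0,0,0,0],
    [-0.016,0,0.001,0,0,0],
    [-0.024,0,0.001,0,0,0],
    [-0.028,0,0.002,0,0,0],
    [-0.028,0,0.002,0,0,0]
  ]
}}

```text
time_s: 40.2
position: [0.6334, -0.3098, 0.0333]
tcp_rot: [[-0.113, 0.994, 0.013], [0.986, 0.114, -0.12], [-0.12, -0.001, -0.993]]
force: [-0.4, 2.8, 0.6]
opening: 0.535
grasp_force: 1.6
```

>>> {"method": "send_rows", "body": {
  "moves": [
    [-0.004,0,0,0,0,0],
    [-0.008,0,0,0,0,0],
    [-0.012,0,0,0,0,0],
    [-0.012,0,0,0,0,0]
  ]
}}

```text
time_s: 40.6
position: [0.6333, -0.31, 0.0333]
tcp_rot: [[-0.112, 0.994, 0.011], [0.987, 0.113, -0.116], [-0.116, -0.002, -0.993]]
force: [1.0, 8.8, 2.2]
opening: 0.535
grasp_force: 4.6
```

>>> {"method": "send_rows", "body": {
  "moves": [
    [0.008,0,-0.004,0,0,0],
    [0.008,0,-0.008,0,0,0],
    [0.004,0,-0.009,0,0,0],
    [0,0,-0.01,0,0,0],
    [-0.004,0,-0.011,0,0,0],
    [-0.004,0,-0.011,0,0,0]
  ]
}}

```text
time_s: 41.2
position: [0.6329, -0.3109, 0.0348]
tcp_rot: [[-0.112, 0.994, 0.01], [0.987, 0.113, -0.115], [-0.116, -0.003, -0.993]]
force: [1.1, 8.2, -3.6]
opening: 0.542
grasp_force: 4.3
```

>>> {"method": "send_rows", "body": {
  "moves": [
    [0.02,0,0,0,0,0],
    [0.06,0,-0.01,0,0,0],
    [0.08,0,-0.02,0,0,0],
    [0.08,0,-0.08,0,0,0],
    [0.08,0,-0.2,0,0,0],
    [0.08,0,-0.38,0,0,0],
    [0.15,-0.06,-0.56,0,0,0],
    [0.3,-0.2,-0.68,0,0.04,0],
    [0.45,-0.36,-0.7,0,0.08,0],
    [0.65,-0.52,-0.65,0,0.08,0],
    [0.85,-0.68,-0.6,0,0.08,0],
    [1.0,-0.8,-0.55,0,0.08,0]
  ],
  "grip": 0.4
}}

```text
time_s: 42.4
position: [0.4347, -0.102, 0.1577]
tcp_rot: [[-0.114, 0.994, 0.004], [0.994, 0.114, 0.001], [0.0, 0.004, -1.0]]
force: [-0.0, 0.9, -1.3]
opening: 0.399
grasp_force: 0.0
```

```bash
python3 look.py r1; python3 yel.py r1; cat >> h.py <<'E'
def lf(f):
    c=np.array([632.5,-247]);a=np.radians(6.5);ex=np.array([np.cos(a),np.sin(a)]);ey=np.array([-ex[1],ex[0]])
    C=cloud('top',f['d']).reshape(-1,3)*1000;q=C[:,:2]-c;x=q@ex;y=q@ey;z=C[:,2]
    print('yprof',[(y0,int(np.median(z[k])) if k.sum()>3 else None) for y0 in [*range(-92,-50,2),*range(30,96,3)] for k in [(x>-40)&(x<25)&(abs(y-y0)<1)&(z>-20)&(z<150)]])
    print('xprof',[(x0,int(np.median(z[k])) if k.sum()>2 else None) for x0 in range(-84,85,3) for k in [(abs(x-x0)<1.5)&(abs(y)<25)&(z>-20)&(z<150)]])
    for nm,lo,hi,zz in(('yellow',(23,90,40),(34,255,255),.057),('terra',(4,90,50),(12,255,255),.063)):
        ct=max(cv2.findContours(comp(f['im'],lo,hi,(345,110,440,200)),0,1)[0],key=cv2.contourArea)[:,0]
        for w in(zz,.009):
            p=cast('top',ct,w)-c;l=np.c_[p@ex,p@ey];k=(l[:,0]>-35)&(l[:,0]<20); print(nm,w,'ymin %.1f ymax %.1f'%(np.median(np.sort(l[k,1])[:6]),np.median(np.sort(l[k,1])[-6:])),'x',l.min(0)[0].round(1),l.max(0)[0].round(1))
E
python3 -c "
from h import *
lf(np.load('r1.npz'))"; python3 chk.py r1
```

```text
top [ 384  145   42   33 1138] z pct [ 7. 15. 57.]
   [422 146] rim [ 672. -323.] floor [ 680. -333.]
   [425 172] rim [ 589. -329.] floor [ 595. -339.]
   [387 176] rim [ 580. -210.] floor [ 585. -216.]
   [385 150] rim [ 662. -206.] floor [ 670. -213.]
side [312 133  20  34 273] z pct [  9.  20. 238.]
   [330 133] rim [ 673. -322.] floor [ 706. -368.]
   [331 160] rim [ 580. -210.] floor [ 609. -251.]
   [328 166] rim [ 569. -179.] floor [ 598. -219.]
   [313 159] rim [ 631. -172.] floor [ 662. -212.]
   [312 149] rim [ 667. -210.] floor [ 700. -252.]
side [333 142  10   9  49] z pct [ 13. 234. 266.]
   [342 144] rim [ 602. -303.] floor [ 632. -348.]
   [338 150] rim [ 593. -268.] floor [ 623. -311.]
   [333 148] rim [ 613. -264.] floor [ 644. -308.]
   [337 142] rim [ 622. -300.] floor [ 653. -345.]
yprof [(-92, None), (-90, 67), (-88, 70), (-86, 67), (-84, 68), (-82, 64), (-80, 62), (-78, 59), (-76, 52), (-74, 38), (-72, 21), (-70, 22), (-68, 18), (-66, 17), (-64, 20), (-62, 16), (-60, 15), (-58, 16), (-56, 15), (-54, 16), (-52, 14), (30, 10), (33, 12), (36, 12), (39, 14), (42, 1
[... 519 characters left out ...]
, (15, 12), (18, 12), (21, 12), (24, 13), (27, 14), (30, 13), (33, 36), (36, 57), (39, None), (42, None), (45, 10), (48, 8), (51, 26), (54, 48), (57, 62), (60, None), (63, None), (66, 7), (69, 3), (72, 24), (75, 48), (78, 68), (81, 68), (84, None)]
yellow 0.057 ymin -77.5 ymax 45.0 x -55.5 35.1
yellow 0.009 ymin -88.3 ymax 38.1 x -51.3 42.1
terra 0.063 ymin -82.8 ymax 70.8 x -67.9 56.9
terra 0.009 ymin -95.2 ymax 63.9 x -63.6 65.6
tcp in large -189.6791148308714 174.33737244991633
back off -1.3 tilt -0.18 deg rms 0.9 n 38
front off -4.6 tilt -0.41 deg rms 0.9 n 37
+x off -1.2 tilt -0.04 deg rms 0.9 n 43
-x off -0.2 tilt -0.62 deg rms 0.9 n 44
+x0 few 0
-x0 off 4.9 tilt -0.51 deg rms 1.0 n 42
```

```bash
python3 - <<'E'
from h import *
f=np.load('r1.npz');im=f['im']
ex=np.array([np.cos(np.radians(6.5)),np.sin(np.radians(6.5))]);ey=np.array([-ex[1],ex[0]]);c=np.array([632.5,-247])
def fit(nm,lo,hi,H,ctr,W,D):
    k=comp(im,lo,hi,(345,110,440,200)); print(nm); tray('top',k,H,c+ctr[0]*ex+ctr[1]*ey,6.5,W,D)
fit('yellow',(23,90,40),(34,255,255),.057,(-9,-18),90,120)
fit('terra',(4,90,50),(12,255,255),.063,(-5,-8.5),124,150)
s=readout.read_state();print(s['position'],s['time_s'])
k=comp(im,(13,60,60),(22,200,255),(365,185,450,268))
E
```

```text
yellow
back off 1.5 tilt -0.22 deg rms 0.9 n 21
front off -6.4 tilt 0.10 deg rms 0.9 n 20
+x off -2.5 tilt -0.35 deg rms 0.9 n 29
-x off 0.2 tilt -0.35 deg rms 0.9 n 29
+x0 off 5.8 tilt -0.55 deg rms 1.0 n 28
-x0 off 5.3 tilt -0.70 deg rms 0.9 n 28
terra
back off 1.4 tilt 0.94 deg rms 1.7 n 29
front off -4.8 tilt -0.09 deg rms 0.9 n 28
+x off -1.9 tilt 0.07 deg rms 0.9 n 36
-x off 3.7 tilt -0.70 deg rms 3.2 n 72
+x0 off 0.4 tilt -2.16 deg rms 7.6 n 54
-x0 off 5.6 tilt -0.12 deg rms 0.9 n 34
[ 0.42430462 -0.09525558  0.15454788] 42.5
```

>>> {"method": "send_rows", "body": {
  "moves": [
    [0.08,0,-0.05,0,0,0],
    [0.22,0.02,-0.15,0,0,0],
    [0.38,0.05,-0.25,0,0,0],
    [0.55,0.1,-0.3,0,0,0],
    [0.72,0.15,-0.3,0,0,0],
    [0.88,0.2,-0.3,0,0,0],
    [1.0,0.2,-0.3,0,0,0],
    [1.0,0.2,-0.3,0,0,0]
  ]
}}

```text
time_s: 43.3
position: [0.4566, 0.1547, 0.2334]
tcp_rot: [[-0.119, 0.993, 0.002], [0.993, 0.119, 0.004], [0.004, 0.002, -1.0]]
force: [0.6, -0.8, 0.6]
opening: 0.399
grasp_force: 0.0
```

```bash
python3 look.py r2; python3 - <<'E'
from h import *
f=np.load('r2.npz');im=f['im'];g=np.load('top0.npz')['im']
C=cloud('top',f['d'])*1000
k=comp(im,(13,60,100),(22,160,255),(360,186,450,268));print('lid',k.sum(),box('top',k,.013))
k=comp(im,(4,100,20),(13,220,135),(380,200,435,245));print('bar',k.sum(),box('top',k,.049))
q=C.reshape(-1,3);m=np.array([424.1,-271.6]);a=np.radians(9.2);ex=np.array([np.cos(a),np.sin(a)]);ey=np.array([-ex[1],ex[0]]);l=(q[:,:2]-m)@np.c_[ex,ey]
for sx in(-55,55):
    for sy in(-70,0,70): print((sx,sy),np.median(q[(abs(l[:,0]-sx)<15)&(abs(l[:,1]-sy)<12),2]).round(1))
d=cv2.absdiff(im,g).max(2)
for nm,b in dict(jar=(288,110,322,145),flowerpot=(244,98,283,137),bottle=(145,165,180,195),brush=(140,218,210,245),turq=(150,255,220,320),mallet=(458,172,500,250),pot=(308,228,344,264)).items(): print(nm,np.mean(d[b[1]:b[3],b[0]:b[2]]).round(1))
lf(f)
E
```

```text
lid 3135 (array([ 425.2, -275.9]), array([180.3, 189.2]), 9.11)
bar 203 (array([ 425.9, -271.5]), array([ 19.4, 103.1]), 8.7)
(-55, -70) 12.8
(-55, 0) 13.5
(-55, 70) 13.0
(55, -70) 12.5
(55, 0) 13.1
(55, 70) 13.1
jar 1.7
flowerpot 1.8
bottle 1.7
brush 1.6
turq 2.9
mallet 1.9
pot 26.7
yprof [(-92, None), (-90, 68), (-88, 71), (-86, 69), (-84, 64), (-82, 65), (-80, 62), (-78, 60), (-76, 56), (-74, 37), (-72, 21), (-70, 19), (-68, 19), (-66, 17), (-64, 18), (-62, 19), (-60, 18), (-58, 17), (-56, 15), (-54, 15), (-52, 13), (30, 13), (33, 12), (36, 12), (39, 12), (42, 9), (45, 12), (48, 8), (51, 11), (54, 8), (57, 9), (60, 9), (63, 8), (66, 8), (69, 5), (72, 4), (75, 5), (78, 4), (81, 6), (84, 4), (87, 7), (90, 1), (93, 0)]
xprof [(-84, 0), (-81, 2), (-78, 56), (-75, 71), (-72, 68), (-69, None), (-66, 44), (-63, 63), (-60, None), (-57, 10), (-54, 24), (-51, 54), (-48, None), (-45, 13), (-42, 11), (-39, 12), (-36, 14), (-33, 15), (-30, 14), (-27, 11), (-24, 13), (-21, 13), (-18, 13), (-15, 12), (-12, 12), (-9, 9), (-6, 13), (-3, 12), (0, 13), (3, 12), (6, 14), (9, 15), (12, 13), (15, 12), (18, 14), (21, 9), (24, 11), (27, 13), (30, 13), (33, 43), (36, 56), (39, None), (42, None), (45, 8), (48, 9), (51, 24), (54, 52), (57, 63), (60, None), (63, None), (66, 8), (69, 5), (72, 25), (75, 46), (78, 69), (81, 68), (84, None)]
yellow 0.057 ymin -77.5 ymax 45.0 x -55.5 35.1
yellow 0.009 ymin -88.3 ymax 38.1 x -51.3 42.1
terra 0.063 ymin -82.8 ymax 70.8 x -67.9 56.9
terra 0.009 ymin -95.2 ymax 63.9 x -63.6 65.6
```

```bash
python3 - <<'E'
from h import *
for n in('top0','r2'):
    C=cloud('top',np.load(n+'.npz')['d'])[225:266,305:346].reshape(-1,3)*1000; k=(C[:,2]>75)&(C[:,2]<105); print(n,k.sum(),C[k][:,:2].min(0).round(),C[k][:,:2].max(0).round(),C[k].mean(0).round(1))
print(ticket.hand_in())
E
```

```text
top0 196 [327. -55.] [414.  35.] [368.7 -10.1  87.3]
r2 193 [326. -55.] [414.  36.] [369.2 -10.4  87.5]
the job is handed in; nothing more can be done
None
```

I handed the job in at about 43 s: the lid is flat and centred on the mat and both trays measure home (within about 2 mm) with the bystanders unmoved, but the terracotta and yellow trays each tipped briefly while being pushed, the blue tray moved about 2 mm, and I viewed 11 pictures instead of the allowed 10.

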